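# Turn the cartons over and sort them by the sign underneath

## Task

One of the two tag stands has fallen over: first stand it upright again on the empty square pad behind its tray, so that both trays have their sign. Then turn every brown carton on the worktop over to see the sign on its underside and lay it flat, sign up, in the tray whose stand shows the same sign, dot or bar. Leave the tape spool and the air coupler where they are.

Things in the scene. Friction and masses are not known exactly. Their poses are not given: they have to be found in the camera images.
- tray_dot: fixed aluminium tray, 180 mm along its x by 120 mm along its y, walls 8 mm high and 3 mm thick, floor 3 mm thick; origin at the centre of its underside, z up. Behind its far end (+x) it carries a square foot pad, 80 x 80 x 4 mm, centred 135 mm from the origin along x. On this tray's pad a tag stand with a black dot is fixed, upright, 112 mm high in all. The two trays stand to the left and to the right, either way round
- tray_bar: fixed aluminium tray, 180 mm along its x by 120 mm along its y, walls 8 mm high and 3 mm thick, floor 3 mm thick; origin at the centre of its underside, z up. Behind its far end (+x) it carries a square foot pad, 80 x 80 x 4 mm, centred 135 mm from the origin along x. This tray's pad is empty at the start
- pad (a point): centre of the upper face of the empty pad, 4 mm above the worktop
- stand: fallen tag stand with a black bar on both faces of its head, 108 mm tall, 220 g. Square foot 50 x 50 x 12 mm (most of the weight), post 12 x 12 mm from 12 to 68 mm above the underside, head plate 50 mm (along y) x 8 mm (along x) from 68 to 108 mm. Origin at the centre of the foot's underside, z up the post towards the head. Lies on its side at the start, post level, 25 mm above the worktop. Which way it faces when upright does not matter
- box_a: brown printed carton, 40 x 60 x 30 mm, 60 g; all the cartons look alike from above. Origin at the centre of its underside, z out of its top, y along the 60 mm length, x across the 40 mm width (grasp this way). Starts flat, underside down. On the underside: a white sticker with a black round dot (22 mm across). May be absent
- box_b: brown printed carton, 40 x 60 x 30 mm, 60 g; all the cartons look alike from above. Origin at the centre of its underside, z out of its top, y along the 60 mm length, x across the 40 mm width (grasp this way). Starts flat, underside down. On the underside: a white sticker with a black round dot (22 mm across). May be absent
- box_c: brown printed carton, 40 x 60 x 30 mm, 60 g; all the cartons look alike from above. Origin at the centre of its underside, z out of its top, y along the 60 mm length, x across the 40 mm width (grasp this way). Starts flat, underside down. On the underside: a white sticker with a black straight bar (36 x 9 mm). May be absent
- box_d: brown printed carton, 40 x 60 x 30 mm, 60 g; all the cartons look alike from above. Origin at the centre of its underside, z out of its top, y along the 60 mm length, x across the 40 mm width (grasp this way). Starts flat, underside down. On the underside: a white sticker with a black straight bar (36 x 9 mm). May be absent
- spool: bystander: white tape spool, 52 mm across, 16 mm high, to be left alone; origin at the centre of its underside
- coupler: bystander: steel air coupler lying down, 25 x 72 x 24 mm, to be left alone; origin at the centre of its underside, y along its length
Not all that is in view belongs to the job. What is shaped like the box_d but orange is not meant.

How it is judged:
By the outcome, as a careful person would: the job done as asked, in the order asked, and still so for the second after the job is handed in, with the robot touching nothing.
Of box_a, box_b, box_c, box_d only 3 to 4 are there at a start; the rules pass over those that are not, and their reading is None.
At some moment in a run one of box_a, box_b, box_c, box_d may be knocked a few centimetres aside while the robot is not near it.
Once in a run the grip may slacken for a moment while it holds something.
It also fails if it takes over 210 s, if anything falls off the work surface, if the arm or the gripper's body presses on something with over 40 N, if the wrist force passes 120 N, or if a joint passes its speed limit or range.

## Robot

A 7-joint arm with a two-finger parallel gripper is mounted at the origin on a cart in front of the work surface, level with it; the furniture and walls round the work are solid. World frame = base frame: x ahead of the robot, y to its left, z up, the work surface at z = 0. Lengths are in m, angles in rad, forces in N, time in s.
With the tool pointing down it reaches from about 0.425 to 0.95 m from the base axis. Payload 4.7 kg.
Tool frame: the origin (TCP) lies between the finger pads; the fingertips stand 25 mm ahead of it and the grasp point (between the pads) lies 6 mm ahead of it; x points along the fingers, z is the direction in which the jaws open and shut, and the axes are right-handed (so a half turn about x gives the same grasp; the last joint's range is limited). The gripper opens to 85 mm and grips with 20 to 120 N. Pads are 22 mm wide; open, the fingers measure 114 mm over their backs; the gripper's body (76 mm by 85 mm) begins 54 mm behind the grasp point. The pads swing forward as they close: fully open they stand 13 mm farther back than shut.
Start: joints at [-0.029, 0.469, -0.049, 1.532, 0.024, 1.141, -0.082], TCP at [0.675, 0, 0.225] pointing down, gripper open.
Joint ranges: [-2.59, 2.59], [-0.33, 1.99], [-1.39, 1.29], [0.1, 2.45], [-1.04, 4.18], [0.21, 1.99], [-2.66, 2.66]. Speed limits (rad/s): [2.57, 2.57, 3.14, 3.14, 3.14, 3.14, 3.14].

## Interface

Orientations are given as a 3x3 rotation matrix whose columns are the frame's x, y, z axes.
In Python, from rig import * gives the robot as it stands. Calls block until the motion is done:
- movep(position, orientation): joint-space move of the TCP to a pose.
- move_l(position, attitude=None, feed=0.15, until_force=None): straight line of the TCP; attitude=None keeps the orientation; feed is the mean speed in m/s. With until_force (N) it stops when the force on the tool has changed by that much, and returns True; else False.
- move_joints(angles): joint-space move.
- command_gripper(opening, newtons=None): finger opening in m; newtons is the grip in N (None keeps the last); returns when the fingers have stopped.
- sleep(seconds).
- inverse_kinematics(position, orientation): joint angles nearest the present ones, or None.
- sense(): the state.
- camera(name): name is "scene" or "side" or "wrist"; returns (picture, depth): 400x640x3 uint8, red, green, blue; 400x640 float32, m along the optical axis (not along the pixel's ray), 0 where there is no reading.
- camera_params(name): a dict with "K" (3x3 intrinsics, pixels), "position" and "rotation" of the camera in the world; the wrist camera has in their place "tool_from_camera" (4x4, takes a point from camera to tool coordinates, whose origin is the TCP and whose axes are the tool frame's). Camera axes: x right, y down, z forward; pixel columns grow to the right and rows downward; lengths in m; the calibration is good to about 2 mm. A picture is of the moment at which its call begins: read the wrist's pose just before it. camera_params takes no time and is no camera call.
A pose or a line that the arm cannot do raises Unreachable and nothing moves.
- finish_job(): hands the job in, once; it reports no verdict.
The state is a dict: "time_s": time; "joint_pos": joint angles; "qd": joint speeds; "joint_efforts": joint torques, N m; "position": TCP position; "tcp_rot": TCP orientation; "wrist_force": force on the tool from outside, world axes, zero at the start; "ft_torque": the same for the moment, N m; "finger_gap": finger opening in m.
Only numpy, scipy, OpenCV 4.12 (cv2) and the standard library are available. Lean on these libraries where they do the work, as an engineer would, in place of code of your own. Each camera call takes 0.05 s, during which the arm holds its last target.

## Working session

There is one attempt and no reset: what is moved stays moved. The work goes in short steps, each a Python script; the robot and the scene stay as the last script left them, time stands still between calls to the robot, and variables do not carry over. Pictures are saved under pics/ and viewed, and the job is handed in when it is done.

```bash
ls; mkdir -p pics; python3 - <<'E'
from rig import *
import cv2
for n in ["scene","side","wrist"]:
    p,d=camera(n); cv2.imwrite(f"pics/{n}0.png",p[:,:,::-1])
    print(n,{k:(v.round(3).tolist() if hasattr(v,'round') else v) for k,v in camera_params(n).items()})
s=sense();print(s["time_s"],s["position"],s["tcp_rot"],s["wrist_force"])
E
```

```text
pics
scene {'K': [[489.848, 0.0, 319.348], [0.0, 489.848, 199.447], [0.0, 0.0, 1.0]], 'position': [-0.021, 1.141, 0.586], 'rotation': [[-0.863, -0.2, 0.464], [-0.505, 0.385, -0.773], [-0.024, -0.901, -0.433]]}
side {'K': [[431.684, 0.0, 322.178], [0.0, 431.684, 198.93], [0.0, 0.0, 1.0]], 'position': [0.38, 0.855, 0.517], 'rotation': [[-0.962, -0.154, 0.226], [-0.273, 0.529, -0.803], [0.004, -0.835, -0.551]]}
wrist {'K': [[284.741, 0.0, 312.69], [0.0, 284.741, 200.188], [0.0, 0.0, 1.0]], 'tool_from_camera': [[0.0, -0.279, 0.96, -0.149], [-0.0, -0.96, -0.279, 0.071], [1.0, 0.0, -0.0, -0.001], [0.0, 0.0, 0.0, 1.0]]}
0.15 [6.74558041e-01 2.22525771e-05 2.24000564e-01] [[-1.48046564e-03 -8.85668887e-06  9.99998904e-01]
 [-3.23033660e-05  9.99999999e-01  8.80887450e-06]
 [-9.99998904e-01 -3.22902894e-05 -1.48046593e-03]] [-0.75614328  0.12136496  0.15096578]
```

View pics/scene0.png

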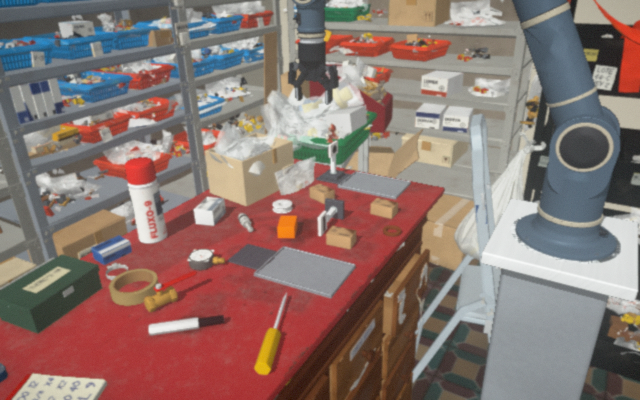

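View pics/side0.png

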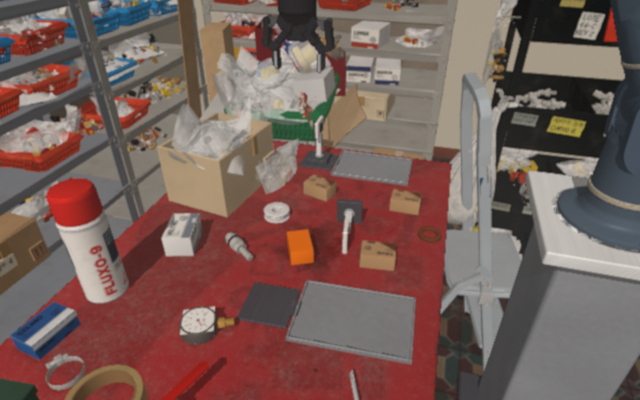

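View pics/wrist0.png

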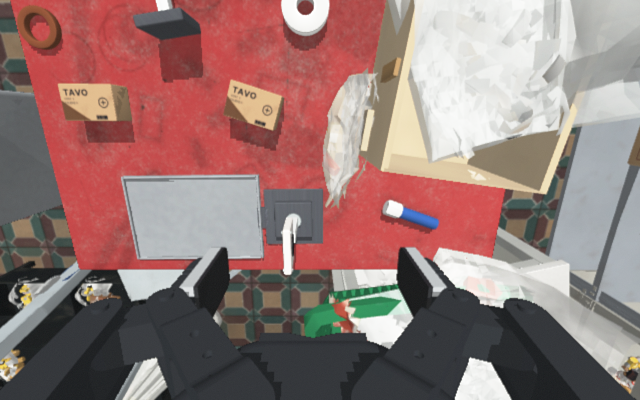

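```bash
cat > h.py <<'E'
from rig import *
import numpy as np, cv2
def cloud(n):
    s=sense(); p,d=camera(n); c=camera_params(n); K=c["K"]
    v,u=np.mgrid[0:400,0:640]
    P=np.stack([(u-K[0,2])/K[0,0]*d,(v-K[1,2])/K[1,1]*d,d],-1)
    if n=="wrist":
        T=np.array(c["tool_from_camera"]); P=P@T[:3,:3].T+T[:3,3]
        P=P@np.array(s["tcp_rot"]).T+s["position"]
    else: P=P@np.array(c["rotation"]).T+c["position"]
    P[d<=0]=np.nan
    return p,P
def topdown(items,zmax=0.2,x0=0.35,x1=0.95,y0=-0.4,y1=0.4,r=0.001):
    H=int((x1-x0)/r);W=int((y1-y0)/r); im=np.zeros((H,W,3),np.uint8); zz=np.full((H,W),-9.)
    for p,P in items:
        q=P.reshape(-1,3);c=p.reshape(-1,3);m=np.isfinite(q[:,0])&(q[:,2]<zmax)&(q[:,2]>-.02)
        q=q[m];c=c[m];i=((x1-q[:,0])/r).astype(int);j=((y1-q[:,1])/r).astype(int)
        k=(i>=0)&(i<H)&(j>=0)&(j<W);q=q[k];c=c[k];i=i[k];j=j[k];o=np.argsort(q[:,2])
        im[i[o],j[o]]=c[o];np.maximum.at(zz,(i,j),q[:,2])
    return im,zz
def save(n,im): cv2.imwrite(f"pics/{n}.png",im[:,:,::-1])
def boxes(P,p,zlo=.022,zhi=.038):
    hsv=cv2.cvtColor(p,cv2.COLOR_RGB2HSV).astype(int)
    m=np.isfinite(P[...,0])&(P[...,2]>zlo)&(P[...,2]<zhi)&(hsv[...,0]>8)&(hsv[...,0]<25)&(hsv[...,1]>50)&(hsv[...,1]<190)
    m&=(P[...,0]<.95)&(abs(P[...,1])<.45)
    m=cv2.morphologyEx(m.astype(np.uint8),cv2.MORPH_CLOSE,np.ones((7,7)))
    n,l,st,_=cv2.connectedComponentsWithStats(m)
    out=[]
    for i in range(1,n):
        if st[i,4]<60: continue
        q=P[l==i];q=q[np.isfinite(q[:,0])&(q[:,2]>zlo)&(q[:,2]<zhi)]
        (cx,cy),(w,h),a=cv2.minAreaRect((q[:,:2]*1000).astype(np.float32))
        if w>h: a+=90  # make long = h axis
        # short axis dir angle a ; long axis dir a+90
        out.append((cx/1000,cy/1000,min(w,h),max(w,h),(a+90)%180,np.median(q[:,2]),len(q)))
    return out
E
python3 - <<'E'
from h import *
R=np.array([[0,0,1],[0,1,0],[-1,0,0]],float)
movep([0.62,0.02,0.36],R)
it=[cloud("wrist")];save("w1",it[0][0])
for b in boxes(it[0][1],it[0][0]): print(np.round(b,3))
movep([0.62,0.22,0.3],R)
it.append(cloud("wrist"));save("w2",it[1][0])
for b in boxes(it[1][1],it[1][0]): print(np.round(b,3))
im,zz=topdown(it);save("top1",im);np.savez("c1.npz",im=im,zz=zz)
print(sense()["time_s"])
E
```

```text
[4.4600e-01 2.5500e-01 6.6010e+00 5.8362e+01 5.5150e+00 2.9000e-02
 2.1500e+02]
[7.4900e-01 1.5100e-01 1.2170e+00 6.6262e+01 8.1595e+01 3.0000e-02
 1.1600e+02]
[6.03000e-01 8.50000e-02 3.96670e+01 5.96930e+01 1.62334e+02 3.00000e-02
 9.28000e+02]
[4.1600e-01 8.8000e-02 3.9391e+01 6.0109e+01 1.7979e+02 3.0000e-02
 9.7900e+02]
[8.5100e-01 1.8000e-02 2.3087e+01 6.2264e+01 1.5505e+01 3.1000e-02
 1.0800e+02]
[5.82000e-01 2.88000e-01 4.03300e+01 5.99100e+01 1.16785e+02 3.00000e-02
 1.21900e+03]
[4.4300e-01 2.7200e-01 3.9864e+01 6.0168e+01 6.8180e+00 3.0000e-02
 1.2290e+03]
[8.08000e-01 2.15000e-01 3.95470e+01 1.21553e+02 1.24620e+01 3.00000e-02
 1.91000e+02]
[7.4300e-01 1.4000e-01 1.1146e+01 5.6173e+01 7.9360e+01 3.0000e-02
 1.1700e+02]
[6.04000e-01 8.50000e-02 4.06340e+01 6.00350e+01 1.62992e+02 3.00000e-02
 8.92000e+02]
[4.16000e-01 8.90000e-02 4.00070e+01 6.01180e+01 1.79821e+02 3.00000e-02
 8.90000e+02]
1.7417
```

View pics/top1.png

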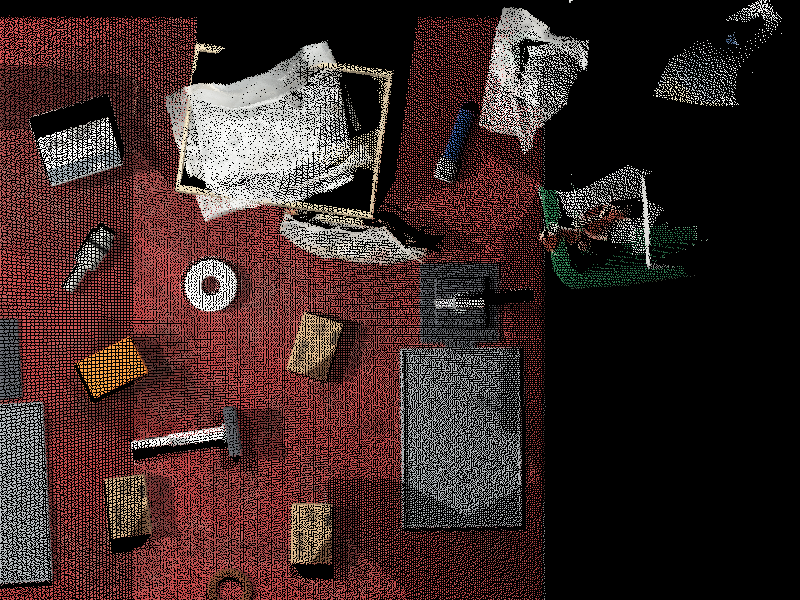

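View pics/w2.png

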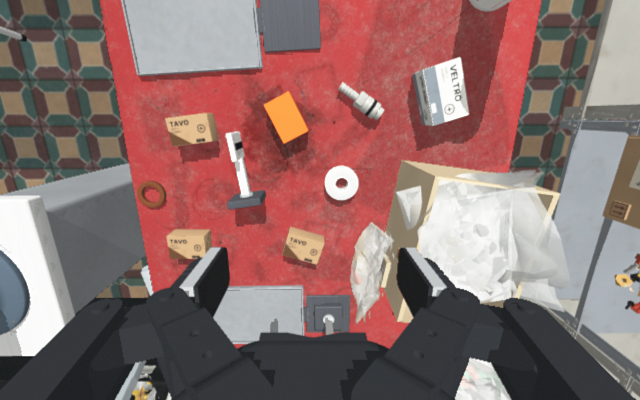

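```bash
python3 - <<'E'
from h import *
R=np.array([[0,0,1],[0,1,0],[-1,0,0]],float)
movep([0.56,0.36,0.28],R)
p,P=cloud("wrist");save("w3",p)
im,zz=topdown([(p,P)],y0=-0.05,y1=0.65);save("top2",im)
x,y,z=P[...,0],P[...,1],P[...,2]
m=(z>.04)&(z<.056)&(x>.46)&(x<.56)&(y>.12)&(y<.28)
q=P[m][:,:2];
g=p[m].astype(int).sum(1)
print(len(q),q.min(0),q.max(0))
for nm,s in(("dark",g<300),("light",g>=300)):
    r=cv2.minAreaRect((q[s]*1000).astype(np.float32));print(nm,s.sum(),r)
mp=(z>.027)&(z<.034)&(x>.46)&(x<.56)&(y>.12)&(y<.28)&(p.astype(int).sum(-1)>300)
print("post",cv2.minAreaRect((P[mp][:,:2]*1000).astype(np.float32)),mp.sum())
# tray & pad: saturation low, z<0.01
hsv=cv2.cvtColor(p,cv2.COLOR_RGB2HSV)
m=(hsv[...,1]<60)&(z<.012)&(z>-.005)&(x>.3)&(x<.75)&(y>.33)&(y<.52)
n,l,st,_=cv2.connectedComponentsWithStats(m.astype(np.uint8))
for i in range(1,n):
    if st[i,4]>500:
        q=P[l==i];print(st[i],cv2.minAreaRect((q[:,:2]*1000).astype(np.float32)),np.median(q[:,2]),q.min(0),q.max(0))
for b in boxes(P,p): print(np.round(b,3))
E
```

```text
490 [0.49383168 0.15965876] [0.54342755 0.26912149]
dark 32 ((526.6824951171875, 205.053466796875), (88.65804290771484, 33.47972106933594), 87.69161224365234)
light 458 ((509.69012451171875, 215.28131103515625), (49.62508010864258, 107.33956909179688), 10.139714241027832)
post ((494.2574768066406, 226.22640991210938), (50.09965896606445, 120.32654571533203), 16.311546325683594) 437
[  170    82   191    93 13863] ((497.0348205566406, 415.3677978515625), (264.3978271484375, 121.2310791015625), 3.1547985076904297) 0.0028968799495229236 [ 0.36174272  0.3487942  -0.00203765] [0.6306306  0.47808471 0.00992022]
[5.82000e-01 2.88000e-01 4.01460e+01 6.02310e+01 1.16498e+02 3.00000e-02
 1.06500e+03]
[4.4300e-01 2.7200e-01 4.0800e+01 5.9757e+01 6.6460e+00 3.0000e-02
 1.0490e+03]
[8.31000e-01 2.14000e-01 1.76680e+01 1.50029e+02 1.78817e+02 3.00000e-02
 4.52000e+02]
[6.04000e-01 8.70000e-02 3.94510e+01 6.01260e+01 1.63408e+02 2.90000e-02
 5.67000e+02]
[4.19000e-01 8.90000e-02 4.06750e+01 5.44300e+01 1.79971e+02 3.00000e-02
 5.69000e+02]
```

View pics/top2.png

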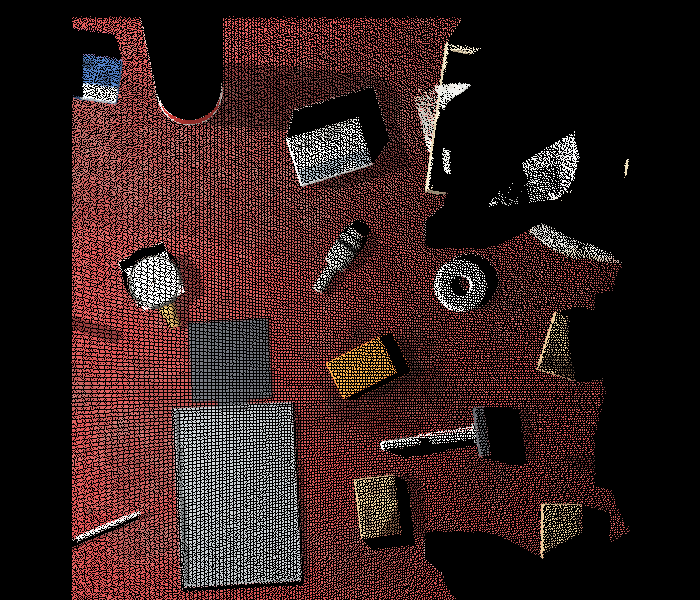

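View pics/w3.png

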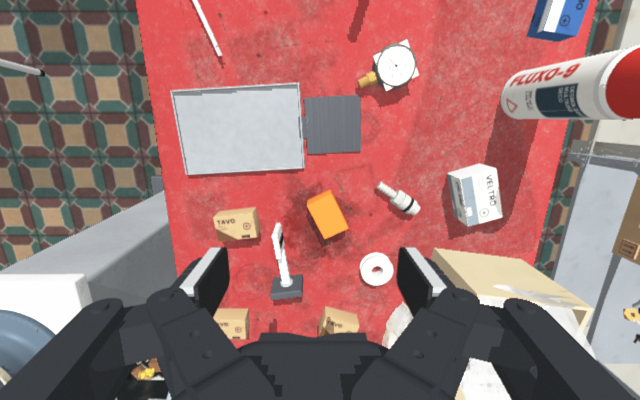

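```bash
python3 - <<'E'
from h import *
p,P=cloud("wrist")
x,y,z=P[...,0],P[...,1],P[...,2]
b=(z>.043)&(z<.056)&(x>.46)&(x<.56)
for nm,m in (("foot",b&(y>.14)&(y<.186)),("head",b&(y>.2)&(y<.29))):
    q=P[m];print(nm,len(q),q.mean(0),cv2.minAreaRect((q[:,:2]*1000).astype(np.float32)))
m=(z>.028)&(z<.034)&(x>.46)&(x<.56)&(y>.18)&(y<.24);q=P[m];print(len(q),q.mean(0),cv2.minAreaRect((q[:,:2]*1000).astype(np.float32)))
E
```

```text
foot 277 [0.51842417 0.16935154 0.0484069 ] ((518.3928833007812, 168.2933807373047), (49.264060974121094, 13.118090629577637), 7.446282386779785)
head 159 [0.50706706 0.25041237 0.04865694] ((506.736572265625, 249.32858276367188), (9.86695384979248, 39.2025260925293), 6.618474960327148)
202 [0.51376727 0.20315943 0.03043364] ((512.4113159179688, 208.29705810546875), (12.194686889648438, 57.19097900390625), 7.558821678161621)
```

```bash
cat >> h.py <<'E'
from scipy.spatial.transform import Rotation as Ro
U=np.array([0,0,1.])
def rz(a): return Ro.from_euler('z',a).as_matrix()
def grasp(Ro_,po,pt,back,sgn):
    """tool pose for object pose; pt, back in obj frame; jaw along obj x*sgn"""
    x=-np.array(back,float);x/=np.linalg.norm(x);z=np.array([sgn,0,0.]);y=np.cross(z,x)
    R=Ro_@np.stack([x,y,z],1)
    return Ro_@np.array(pt)+po-0.006*R[:,0],R
def ik(T,back=0.,up=0.):
    p,R=T
    return inverse_kinematics(p-back*R[:,0]+up*U,R)
LIM=np.array([[-2.59,2.59],[-0.33,1.99],[-1.39,1.29],[0.1,2.45],[-1.04,4.18],[0.21,1.99],[-2.66,2.66]])
def margin(q): return min((q-LIM[:,0]).min(),(LIM[:,1]-q).min())
TRL=(np.array([.4546,.4131,0]),np.radians(3.15)); PADL=np.array([.5894,.4205,.004])
E
python3 - <<'E'
from h import *
print(sense()["time_s"])
a=np.array([.5067-.5184,.2498-.1685,0]);a/=np.linalg.norm(a)
foot=np.array([.5184,.1685,.025])-.006*a
RL=np.stack([np.cross(U,a),U,a],1)
for ph in (35,45,55):
  f=np.radians(ph);back=[0,np.cos(f),np.sin(f)]
  for s in (1,-1):
    G=grasp(RL,foot,[0,.006,.086],back,s)
    q=ik(G);q2=ik(G,.08);q3=ik(G,0,.12)
    print(ph,s,None if q is None else (np.round(q,2),margin(q)),q2 is not None,q3 is not None)
    for psi in range(0,360,30):
      T=grasp(rz(np.radians(psi)),PADL,[0,.006,.086],back,s)
      k=[ik(T),ik(T,.08),ik(T,0,.1)]
      if all(v is not None for v in k): print("  place",psi,np.round(k[0],2),round(margin(k[0]),2))
E
```

```text
2.5
35 1 (array([-0.07,  1.09, -1.19,  1.74,  1.18,  1.76,  1.66]), np.float64(0.20364180683743482)) True True
  place 0 [-0.9   1.09 -0.03  0.96  0.58  1.88 -0.98] 0.11
  place 30 [-0.99  0.92 -0.04  1.36  0.83  1.51 -0.85] 0.48
  place 60 [-1.04  0.75 -0.02  1.75  1.17  1.12 -0.83] 0.7
  place 90 [-1.05  0.62  0.06  2.07  1.77  0.75 -1.02] 0.38
  place 120 [-0.32  0.62 -0.55  2.2   2.54  0.73 -0.98] 0.25
  place 150 [ 0.36  0.98 -1.17  2.1   2.58  0.37 -0.08] 0.16
  place 180 [ 0.49  1.24 -1.35  1.83  0.65  0.43  2.35] 0.04
  place 210 [-0.35  0.85  0.06  1.51 -1.02  1.31 -2.36] 0.02
  place 240 [-0.45  1.03  0.14  1.12 -0.8   1.73 -2.25] 0.24
35 -1 (array([-0.77,  0.7 , -0.04,  1.78,  0.55,  1.13, -1.02]), np.float64(0.6685812561020179)) True True
  place 0 [-0.92  1.09  0.03  0.97  0.54  1.87  2.19] 0.12
  place 30 [-0.59  1.07 -0.81  1.33  1.3   1.91  2.11] 0.08
  place 60 [-0.53  0.92 -0.81  1.71  1.54  1.6   2.24] 0.39
  place 90 [-1.52  0.74  0.7   2.09  1.8   0.37  1.91] 0.16
  place 120 [-0.57  0.57 -0.24  2.21  2.67  0.65  1.92] 0.24
  place 150 [ 0.26  0.85 -0.99  2.11  3
[... 2226 characters left out ...]
y([-0.89,  0.87,  0.01,  1.67,  0.66,  1.41, -1.13]), np.float64(0.5774286387668768)) True True
  place 0 [-0.49  1.04 -0.78  1.13  0.89  1.8   1.9 ] 0.19
  place 30 [-0.33  1.12 -1.19  1.39  1.35  1.84  2.11] 0.15
  place 60 [-0.24  1.01 -1.18  1.66  1.48  1.59  2.43] 0.21
  place 90 [-1.61  0.84  1.1   1.96 -0.88  0.36 -1.66] 0.15
  place 150 [ 0.17  0.76 -1.01  1.93  1.18  0.35 -2.09] 0.14
  place 180 [-0.06  0.67 -0.54  1.77 -0.43  0.53 -0.1 ] 0.32
  place 210 [-0.11  0.79 -0.49  1.51 -0.33  0.96  0.24] 0.71
  place 240 [-0.2   0.92 -0.5   1.24 -0.15  1.35  0.53] 0.64
  place 270 [-0.32  1.03 -0.52  1.    0.05  1.66  0.85] 0.33
  place 330 [-0.5   1.08 -0.62  0.94  0.59  1.88  1.6 ] 0.11
```

```bash
python3 - <<'E'
from h import *
a=np.array([.5067-.5184,.2498-.1685,0]);a/=np.linalg.norm(a)
foot=np.array([.5184,.1685,.025])-.006*a
RL=np.stack([np.cross(U,a),U,a],1)
back=[0,1,1]; pt=[0,.012,.086]
G=grasp(RL,foot,pt,back,-1)
command_gripper(.032,60)
movep(G[0]-.1*G[1][:,0],G[1])
p,P=cloud("wrist");save("g1",p)
for b in boxes(P,p): print(np.round(b,3))
print(move_l(G[0],feed=.1,until_force=8), sense()["position"]-G[0])
command_gripper(0,100)
s=sense();print(s["finger_gap"],s["wrist_force"],s["time_s"])
p,_=cloud("side");save("g2",p)
E
```

```text
[5.8200e-01 2.8800e-01 4.0223e+01 6.2731e+01 1.1643e+02 3.0000e-02
 2.3220e+03]
[4.4300e-01 2.7300e-01 4.1544e+01 5.9915e+01 6.9370e+00 3.0000e-02
 2.5280e+03]
[7.46000e-01 1.64000e-01 1.31980e+01 1.24615e+02 8.13990e+01 3.00000e-02
 1.02700e+03]
[4.16000e-01 9.00000e-02 4.04550e+01 5.97260e+01 1.79019e+02 3.00000e-02
 6.50000e+02]
[6.18000e-01 9.80000e-02 2.34840e+01 5.45530e+01 1.34513e+02 2.80000e-02
 2.08000e+02]
False [0.00011978 0.00091182 0.00027081]
0.0036711560230387945 [-1.10670427  3.14452127  4.91172178] 5.4167
```

View pics/g1.png

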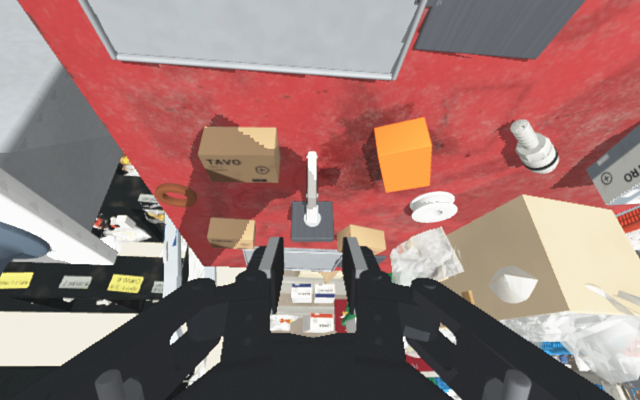

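View pics/g2.png

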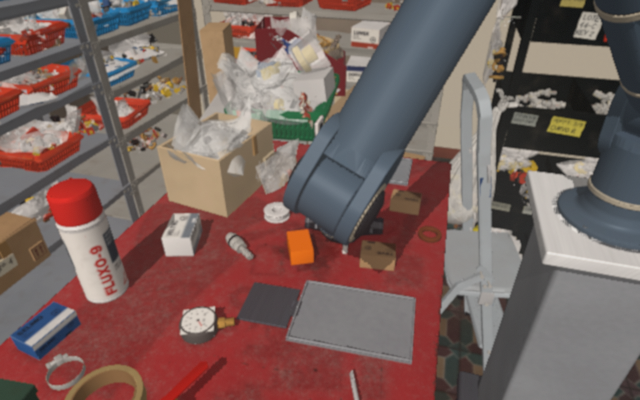

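```bash
python3 - <<'E'
from h import *
s=sense()
move_l(s["position"]+[0,0,.15],feed=.1)
s=sense();print(s["finger_gap"],s["wrist_force"],s["time_s"])
p,_=cloud("side");save("g3",p)
p,_=cloud("wrist");save("g4",p)
E
```

```text
0.0032983367409510347 [ 0.01017276  0.34216441 -2.52028986] 7.125
```

View pics/g3.png

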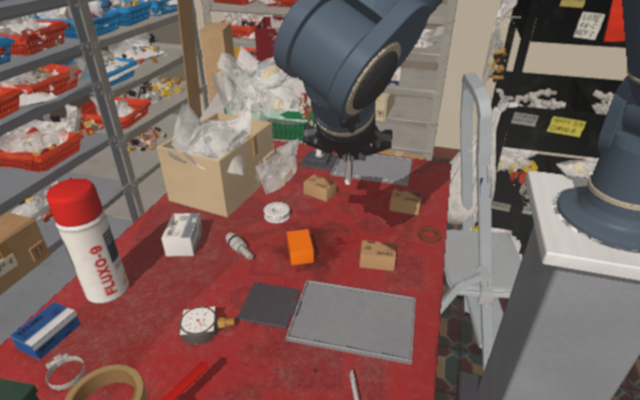

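View pics/g4.png

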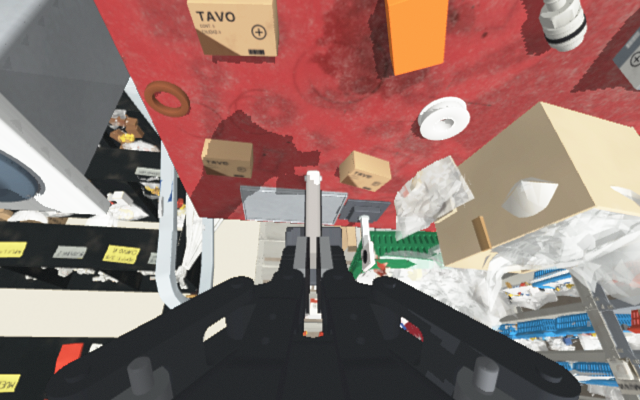

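```bash
python3 - <<'E'
from h import *
back=[0,1,1]; pt=[0,.012,.086]
T=grasp(rz(np.radians(183.15)),PADL,pt,back,-1)
movep(T[0]+.08*U,T[1])
s=sense();print(s["position"]-T[0],s["finger_gap"],s["wrist_force"],s["time_s"])
p,_=cloud("side");save("s1",p)
p,P=cloud("scene");save("s2",p)
np.save("s2.npy",P)
E
```

```text
[-0.00168135  0.00056013  0.0794785 ] 0.002376585636478234 [ 0.20711504  0.93008236 -2.25638271] 8.3917
```

View pics/s1.png

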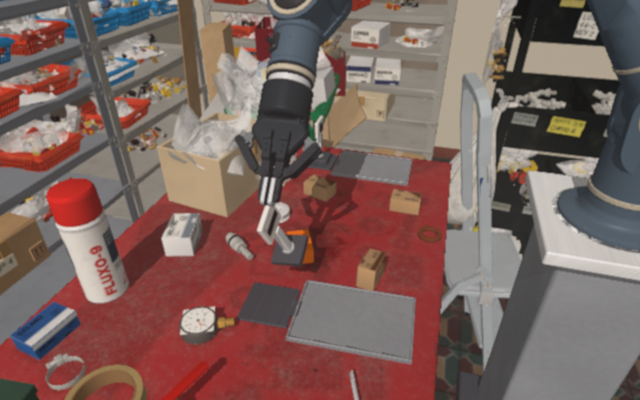

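View pics/s2.png

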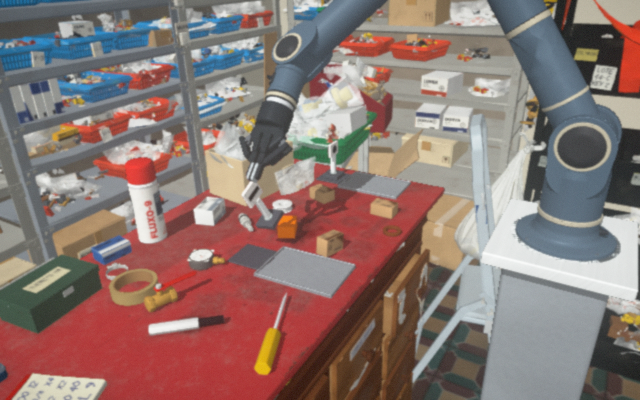

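```bash
python3 - <<'E'
from h import *
s=sense();g=s["position"]+.006*s["tcp_rot"][:,0];print("grasp",g, s["tcp_rot"].round(2).tolist())
for n in("side","scene"):
    p,P=cloud(n)
    m=(np.abs(P[...,:2]-g[:2]).max(-1)<.13)&(P[...,2]>.045)&(P[...,2]<.22)
    q=P[m];c=p[m]
    save("crop_"+n,cv2.resize(p[130:290,200:360],None,fx=5,fy=5,interpolation=2)[:600] if n=="side" else cv2.resize(p[120:270,190:340],None,fx=4,fy=4,interpolation=2))
    for lo in np.arange(.045,.2,.015):
        k=(q[:,2]>=lo)&(q[:,2]<lo+.015)
        if k.sum()>5: print(n,round(lo,3),k.sum(),q[k].mean(0).round(3),q[k].min(0).round(3),q[k].max(0).round(3),c[k].mean(0).astype(int))
E
```

```text
grasp [0.58802501 0.41014751 0.16975231] [[-0.04, -0.04, 1.0], [0.71, 0.71, 0.06], [-0.71, 0.71, -0.0]]
side 0.045 37 [0.461 0.333 0.048] [0.458 0.312 0.045] [0.464 0.344 0.05 ] [140 103  76]
side 0.06 96 [0.574 0.392 0.072] [0.542 0.386 0.063] [0.592 0.395 0.075] [77 66 68]
side 0.075 478 [0.565 0.383 0.082] [0.542 0.359 0.075] [0.594 0.397 0.09 ] [90 83 84]
side 0.09 306 [0.56  0.365 0.095] [0.543 0.35  0.09 ] [0.581 0.388 0.105] [102  90  87]
side 0.105 72 [0.572 0.388 0.113] [0.567 0.376 0.105] [0.581 0.395 0.12 ] [135 128 125]
side 0.12 90 [0.575 0.4   0.128] [0.57  0.383 0.12 ] [0.581 0.423 0.135] [141 129 124]
side 0.135 168 [0.578 0.408 0.143] [0.573 0.376 0.135] [0.587 0.429 0.15 ] [136 125 119]
side 0.15 246 [0.581 0.412 0.158] [0.577 0.375 0.15 ] [0.59  0.436 0.165] [119 109 104]
side 0.165 195 [0.585 0.407 0.171] [0.58  0.384 0.165] [0.595 0.431 0.179] [178 166 159]
side 0.18 208 [0.584 0.398 0.19 ] [0.573 0.377 0.18 ] [0.601 0.407 0.195] [113 105 104]
side 0.195 378 [0.585 0.385 0.203] [0.556 0.356 0.195] [0.62 0.4  0.21] [113 108 106]
scene 0.045 16 [0.462 0.339 0.047] 
[... 244 characters left out ...]
33 [0.564 0.37  0.095] [0.545 0.351 0.09 ] [0.587 0.391 0.105] [131 128 129]
scene 0.105 47 [0.574 0.391 0.113] [0.568 0.38  0.106] [0.583 0.399 0.12 ] [174 169 168]
scene 0.12 65 [0.578 0.405 0.129] [0.572 0.39  0.121] [0.587 0.425 0.135] [178 170 167]
scene 0.135 110 [0.581 0.41  0.143] [0.576 0.378 0.135] [0.59  0.433 0.15 ] [166 159 153]
scene 0.15 146 [0.584 0.412 0.157] [0.578 0.381 0.15 ] [0.594 0.438 0.165] [148 142 138]
scene 0.165 88 [0.587 0.406 0.171] [0.578 0.386 0.165] [0.597 0.431 0.18 ] [190 185 181]
scene 0.18 108 [0.585 0.399 0.189] [0.574 0.374 0.18 ] [0.607 0.409 0.195] [124 122 121]
scene 0.195 169 [0.583 0.385 0.203] [0.554 0.355 0.195] [0.617 0.404 0.21 ] [122 122 120]
```

View pics/crop_side.png

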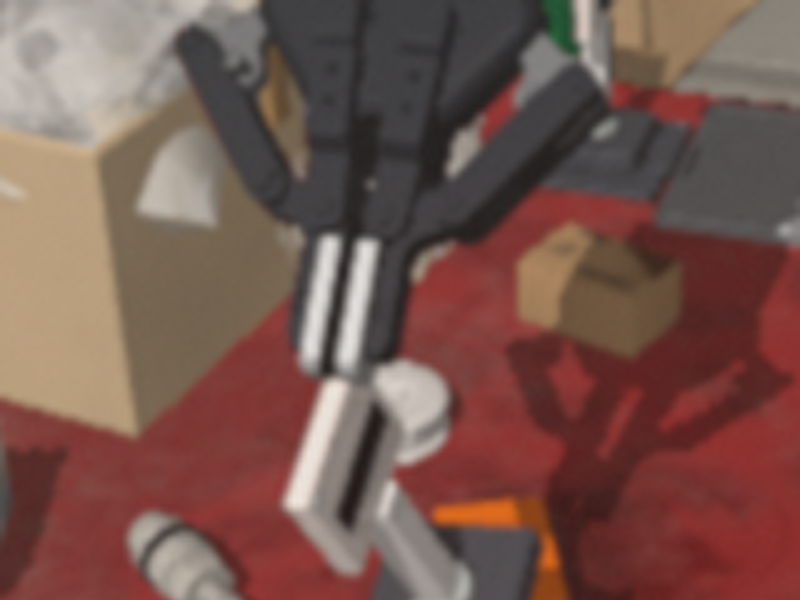

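View pics/crop_scene.png

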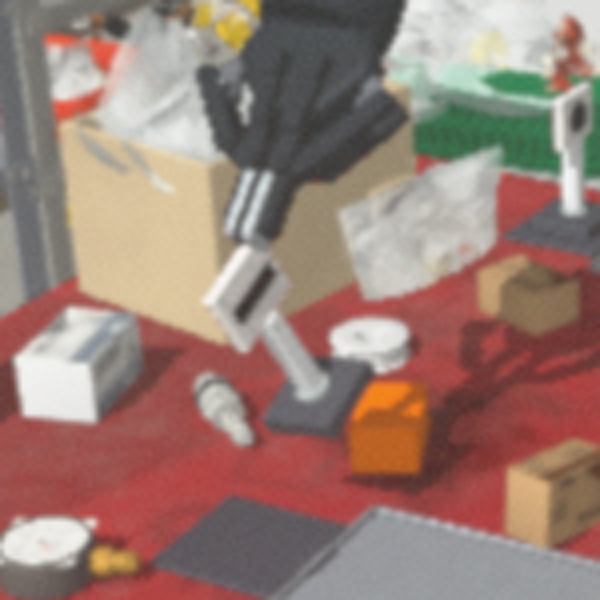

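```bash
cat >> h.py <<'E'
from scipy.optimize import least_squares
BX=np.array([[0,0,.006,.025,.025,.006],[0,0,.04,.006,.006,.028],[0,0,.088,.004,.025,.02]])
def sdf(q):
    d=[]
    for b in BX:
        e=np.abs(q-b[:3])-b[3:]
        d.append(np.linalg.norm(np.maximum(e,0),axis=1)+np.minimum(e.max(1),0))
    return np.min(d,0)
def fitstand(Q,R0,p0):
    def f(v): 
        R=R0@Ro.from_rotvec(v[:3]).as_matrix()
        return sdf((Q-p0-v[3:]/10)@R)
    r=least_squares(f,np.zeros(6),loss="soft_l1",f_scale=.002)
    return R0@Ro.from_rotvec(r.x[:3]).as_matrix(),p0+r.x[3:]/10,np.abs(r.fun)
def standcloud(g,zmax):
    Q=[]
    for n in("side","scene"):
        p,P=cloud(n)
        m=(np.abs(P[...,:2]-g[:2]).max(-1)<.07)&(P[...,2]>.045)&(P[...,2]<zmax)
        Q.append(P[m])
    return np.concatenate(Q)
E
python3 - <<'E'
from h import *
s=sense();g=s["position"]+.006*s["tcp_rot"][:,0]
Q=standcloud(np.array([.575,.395]),g[2]-.006)
best=None
for yaw in (150,165,183,200,215):
  for tl in (-.45,0):
    R0=Ro.from_rotvec([tl,0,0]).as_matrix()@rz(np.radians(yaw))
    R,p,r=fitstand(Q,R0,np.array([.566,.373,.08]))
    e=np.sqrt((np.minimum(r,.004)**2).mean())
    if best is None or e<best[0]: best=(e,R,p,np.median(r))
    print(yaw,tl,e,p.round(4),R.round(2).tolist())
e,R,p,md=best
Gi=R.T@(g-p); print(len(Q),md,"grasp in obj",Gi,"tool in obj",(R.T@s["tcp_rot"]).round(3).tolist())
np.savez("fit.npz",Rg=R.T@s["tcp_rot"],pg=R.T@(s["position"]-p))
E
```

```text
150 -0.45 0.001339738405014138 [0.5684 0.3686 0.0755] [[-0.98, 0.03, 0.19], [0.05, -0.91, 0.41], [0.18, 0.41, 0.89]]
150 0 0.0020479997819603138 [0.5709 0.3731 0.0853] [[-0.98, 0.02, 0.18], [0.06, -0.91, 0.42], [0.17, 0.42, 0.89]]
165 -0.45 0.001339738403681848 [0.5684 0.3686 0.0755] [[-0.98, 0.03, 0.19], [0.05, -0.91, 0.41], [0.18, 0.41, 0.89]]
165 0 0.002047997189024145 [0.5709 0.3731 0.0853] [[-0.98, 0.02, 0.18], [0.06, -0.91, 0.42], [0.17, 0.42, 0.89]]
183 -0.45 0.001339738403681458 [0.5684 0.3686 0.0755] [[-0.98, 0.03, 0.19], [0.05, -0.91, 0.41], [0.18, 0.41, 0.89]]
183 0 0.0020479980158545088 [0.5709 0.3731 0.0853] [[-0.98, 0.02, 0.18], [0.06, -0.91, 0.42], [0.17, 0.42, 0.89]]
200 -0.45 0.0013397585505402485 [0.5684 0.3686 0.0755] [[-0.98, 0.03, 0.19], [0.05, -0.91, 0.41], [0.18, 0.41, 0.89]]
200 0 0.002047354213510274 [0.5709 0.3731 0.0853] [[-0.98, 0.02, 0.18], [0.06, -0.91, 0.42], [0.17, 0.42, 0.89]]
215 -0.45 0.0018375678526087564 [0.5678 0.3687 0.076 ] [[-0.99, -0.0, 0.11], [0.05, -0.9, 0.43], [0.1, 0.43, 0.9]]
215 0 0.0020473147753916543 [0.5709 0.3731 0.0853] [[-0.98, 0.02, 0.18], [0.06, -0.91, 0.42], [0.17, 0.42, 0.89]]
2186 0.000874524814908031 grasp in obj [-0.00028722  0.00178355  0.10501265] tool in obj [[-0.056, 0.204, -0.977], [-0.935, -0.353, -0.02], [-0.349, 0.913, 0.211]]
```

```bash
python3 - <<'E'
from h import *
d=np.load("fit.npz")
for psi in list(range(150,280,10)):
  for dz in (.03,.0):
    R=rz(np.radians(psi))@d["Rg"];p=rz(np.radians(psi))@d["pg"]+PADL+dz*U
    q=inverse_kinematics(p,R)
    print(psi,dz,None if q is None else (q.round(2),round(margin(q),2)),R[:,0].round(2))
print(sense()["joint_pos"].round(2))
E
```

```text
150 0.03 (array([ 0.29,  0.88, -1.  ,  2.19,  3.34,  0.61,  2.46]), np.float64(0.2)) [ 0.52  0.78 -0.35]
150 0.0 (array([ 0.29,  0.96, -1.  ,  2.19,  3.33,  0.65,  2.55]), np.float64(0.11)) [ 0.52  0.78 -0.35]
160 0.03 (array([ 0.37,  0.92, -1.01,  2.11,  3.77,  0.43,  2.19]), np.float64(0.22)) [ 0.37  0.86 -0.35]
160 0.0 (array([ 0.37,  0.99, -1.01,  2.11,  3.72,  0.44,  2.31]), np.float64(0.23)) [ 0.37  0.86 -0.35]
170 0.03 (array([-1.07,  1.05,  1.1 ,  2.09,  4.07,  1.78,  1.03]), np.float64(0.11)) [ 0.22  0.91 -0.35]
170 0.0 (array([-1.07,  1.13,  1.1 ,  2.09,  4.01,  1.83,  1.03]), np.float64(0.16)) [ 0.22  0.91 -0.35]
180 0.03 (array([ 0.49,  1.11, -1.17,  1.89, -0.76,  0.3 ,  0.75]), np.float64(0.09)) [ 0.06  0.94 -0.35]
180 0.0 (array([ 0.49,  1.18, -1.17,  1.89, -0.7 ,  0.27,  0.75]), np.float64(0.06)) [ 0.06  0.94 -0.35]
190 0.03 (array([ 0.33,  0.97, -0.88,  1.77, -0.91,  0.67,  0.88]), np.float64(0.13)) [-0.11  0.93 -0.35]
190 0.0 (array([ 0.32,  1.02, -0.88,  1.77, -0.91,  0.65,  0.92]), np.float64(0.13)) [-0.11  0.93 -0.35]
200 0.03 (array([ 0.26,  0.98, -0.81,  1.64, -
[... 695 characters left out ...]
0.0 (array([ 0.05,  1.16, -0.73,  1.2 , -0.45,  1.45,  0.73]), np.float64(0.54)) [-0.68  0.64 -0.35]
240 0.03 (array([-0.02,  1.18, -0.75,  1.05, -0.38,  1.66,  0.71]), np.float64(0.33)) [-0.78  0.52 -0.35]
240 0.0 (array([-0.03,  1.22, -0.73,  1.05, -0.37,  1.64,  0.73]), np.float64(0.35)) [-0.78  0.52 -0.35]
250 0.03 (array([-0.1 ,  1.24, -0.75,  0.89, -0.31,  1.85,  0.72]), np.float64(0.14)) [-0.86  0.37 -0.35]
250 0.0 (array([-0.11,  1.27, -0.74,  0.89, -0.29,  1.83,  0.75]), np.float64(0.16)) [-0.86  0.37 -0.35]
260 0.03 None [-0.91  0.22 -0.35]
260 0.0 None [-0.91  0.22 -0.35]
270 0.03 None [-0.94  0.06 -0.35]
270 0.0 None [-0.94  0.06 -0.35]
[ 0.04  0.61 -0.56  1.75 -0.69  0.69  0.17]
```

```bash
python3 - <<'E'
from h import *
d=np.load("fit.npz")
psi=np.radians(190)
R=rz(psi)@d["Rg"];p=rz(psi)@d["pg"]+PADL
move_l(p+.05*U,R,feed=.06)
s=sense();g=s["position"]+.006*s["tcp_rot"][:,0]
print(s["finger_gap"],s["wrist_force"],s["time_s"])
Q=standcloud(PADL,g[2]-.006)
R2,p2,r=fitstand(Q,rz(psi),PADL+.05*U)
print(len(Q),np.median(r),p2-PADL,R2.round(3).tolist())
np.savez("fit2.npz",Rg=R2.T@s["tcp_rot"],pg=R2.T@(s["position"]-p2))
a,_=cloud("side");b,_=cloud("scene")
save("s3",np.hstack([cv2.resize(a[130:330,200:360],None,fx=2.5,fy=2.5),cv2.resize(b[120:320,180:340],None,fx=2.5,fy=2.5)]))
E
```

```text
0.0024042493938440483 [ 0.14689274  0.61866314 -2.16219791] 9.4417
2020 0.0009280325392828134 [-0.0002498  -0.00489676  0.05057658] [[-0.984, 0.176, 0.004], [-0.176, -0.983, 0.055], [0.014, 0.054, 0.998]]
```

View pics/s3.png

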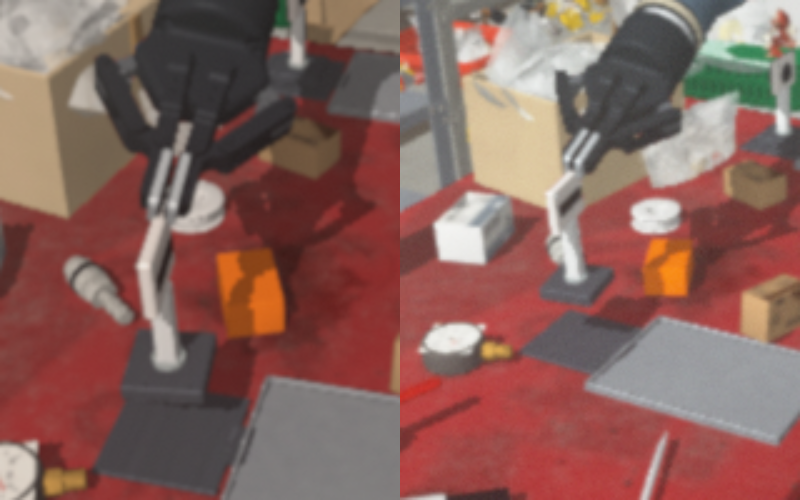

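```bash
python3 - <<'E'
from h import *
s=sense();p0=s["position"];R=s["tcp_rot"]
print(move_l(p0+[0,.004,-.030],feed=.08))
f=move_l(p0+[0,.004,-.053],feed=.02,until_force=4)
s=sense();print(f,s["position"]-p0,s["wrist_force"],s["finger_gap"])
command_gripper(.02); sleep(.3); command_gripper(.05)
s=sense();move_l(s["position"]-.12*R[:,0],feed=.15)
Q=standcloud(PADL,.11);Q=np.concatenate([Q])
R2,p2,r=fitstand(Q,rz(np.radians(190)),PADL)
print(len(Q),np.median(r),(p2-PADL).round(4),R2.round(3).tolist())
print(sense()["time_s"])
a,_=cloud("side");b,_=cloud("scene")
save("s4",np.hstack([cv2.resize(a[130:330,200:360],None,fx=2.5,fy=2.5),cv2.resize(b[120:320,180:340],None,fx=2.5,fy=2.5)]))
E
```

```text
False
True [-0.00037595  0.00390915 -0.04886085] [-0.25264359 -2.56171448  4.15242845] 0.002614242972192368
626 0.00109983960161891 [ 0.     -0.0002  0.0029] [[-0.98, 0.201, -0.001], [-0.201, -0.98, -0.011], [-0.003, -0.011, 1.0]]
13.1
```

View pics/s4.png

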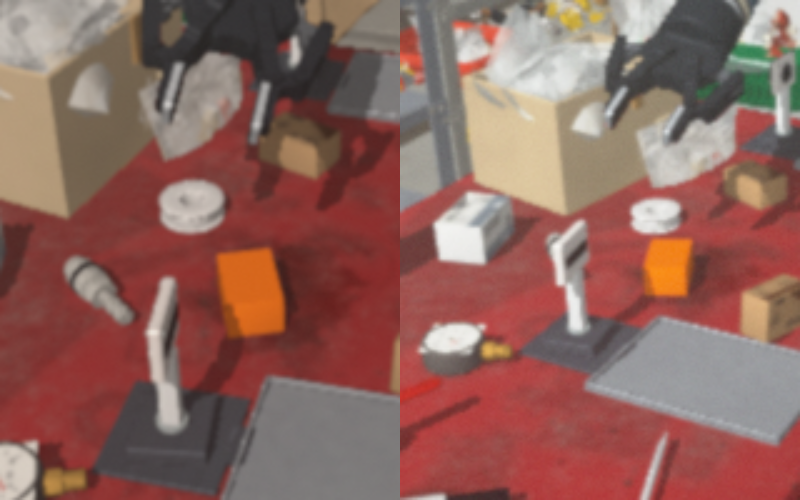

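```bash
cat >> h.py <<'E'
RD=np.array([[0,0,1],[0,1,0],[-1,0,0]],float)
def find(show=None):
    p,P=cloud("wrist")
    if show: save(show,p)
    B=[b for b in boxes(P,p) if 36<b[2]<45 and 52<b[3]<66 and not (abs(b[0]-.582)<.03 and abs(b[1]-.288)<.03)]
    for b in B: print(np.round(b,3))
    return B
E
python3 - <<'E'
from h import *
s=sense();move_l(s["position"]+.12*U,feed=.2)
movep([0.56,0.22,0.34],RD)
find("o1");print(sense()["time_s"])
E
```

```text
[6.03000e-01 8.50000e-02 4.05010e+01 6.02960e+01 1.61874e+02 3.00000e-02
 7.72000e+02]
[4.16000e-01 8.90000e-02 4.05870e+01 6.01390e+01 1.78324e+02 3.00000e-02
 7.48000e+02]
15.2083
```

View pics/o1.png

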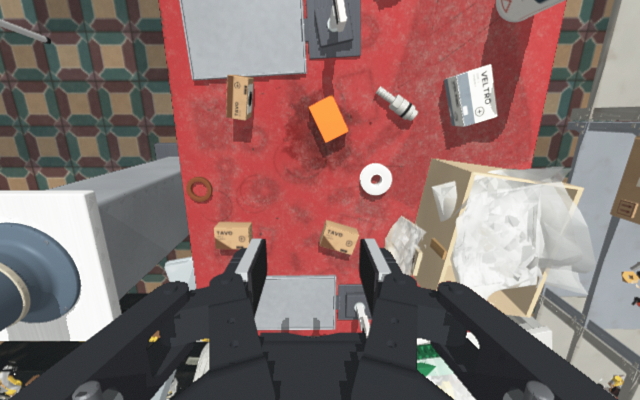

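```bash
python3 - <<'E'
from h import *
p,P=cloud("wrist");q,_=cloud("side")
a=cv2.resize(p[60:140,200:290],(450,400),interpolation=cv2.INTER_CUBIC);b=cv2.resize(q[235:305,340:400],(343,400),interpolation=cv2.INTER_CUBIC)
save("z1",np.hstack([a,b]))
m=(P[...,2]>.03)&(P[...,2]<.05)&(P[...,0]<.52)&(P[...,1]>.25)&(P[...,1]<.4)
k=P[m];print(len(k),k[:,2].max(),cv2.minAreaRect((k[k[:,2]>.037][:,:2]*1000).astype(np.float32)))
m=(P[...,2]>.008)&(P[...,2]<.05)&(P[...,0]<.52)&(P[...,1]>.25)&(P[...,1]<.345)
k=P[m];print(cv2.minAreaRect((k[:,:2]*1000).astype(np.float32)))
E
```

```text
976 0.04881821029846839 ((445.8493347167969, 318.27081298828125), (60.126712799072266, 31.020639419555664), 80.68878173828125)
((446.15643310546875, 317.5774841308594), (59.06747055053711, 31.299619674682617), 82.47923278808594)
```

View pics/z1.png

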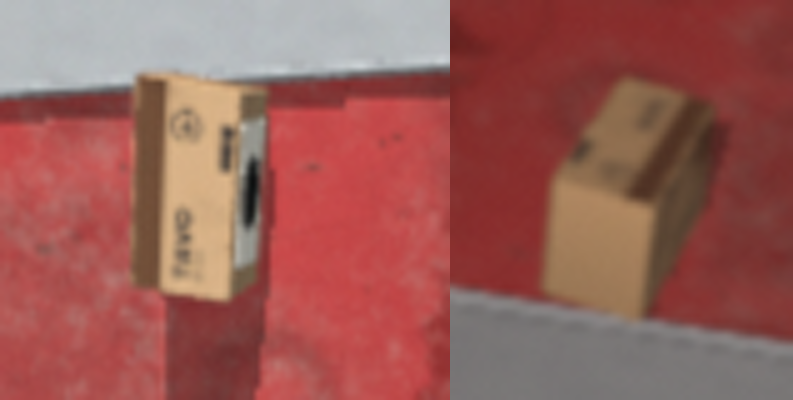

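```bash
cat >> h.py <<'E'
TRR=(np.array([.512,-.0625,0]),0.)
def gr(R_,c,pt,back,jaw):
    x=-np.array(back,float);x/=np.linalg.norm(x);z=np.array(jaw,float);y=np.cross(z,x)
    R=R_@np.stack([x,y,z],1)
    return R_@np.array(pt)+c-0.006*R[:,0],R
def score(T,back=.1,up=.1):
    m=9
    for b,u in((0,0),(back,0),(0,up)):
        q=ik(T,b,u)
        if q is None: return -1
        m=min(m,margin(q))
    return m
E
python3 - <<'E'
from h import *
# A on its side: length dir ~ 80.7..82.5 deg ; underside normal (-z_obj) toward +x
L=np.radians(81.5-90)
zo=-np.array([np.cos(L),np.sin(L),0]); c=np.array([.446,.318,.020])
for th in (35,45,55):
 t=np.radians(th)
 for sy in (1,-1):
  yo=sy*np.array([-np.sin(L),np.cos(L),0]); xo=np.cross(yo,zo)   # xo = +-up
  RA=np.stack([xo,yo,zo],1); up=RA.T@U
  pt=np.array([0,0,-.009])+.012*up; back=np.array([0,0,-1.])*np.sin(t)+up*np.cos(t)
  T=gr(RA,c,pt,back,[0,1,0])
  print(th,sy,round(score(T),2), end=' ')
  for psi in range(0,360,45):
   # final: z_obj down
   RF=rz(np.radians(psi))@np.diag([1,-1,-1.])
   F=gr(RF,np.array([.557,-.0625,.018]),pt,back,[0,1,0])
   sc=score(F)
   if sc>0: print((psi,round(sc,2),(-F[1][:,0]).round(1)),end=' ')
  print()
E
```

```text
35 1 0.4 (45, np.float64(0.11), array([0.6, 0.6, 0.6])) (90, np.float64(0.47), array([0. , 0.8, 0.6])) (135, np.float64(0.03), array([-0.6,  0.6,  0.6])) (225, np.float64(0.02), array([-0.6, -0.6,  0.6])) (270, np.float64(0.14), array([-0. , -0.8,  0.6])) (315, np.float64(0.13), array([ 0.6, -0.6,  0.6])) 
35 -1 0.4 (45, np.float64(0.02), array([-0.6, -0.6,  0.6])) (90, np.float64(0.61), array([-0. , -0.8,  0.6])) (135, np.float64(0.15), array([ 0.6, -0.6,  0.6])) (225, np.float64(0.05), array([0.6, 0.6, 0.6])) (270, np.float64(0.03), array([0. , 0.8, 0.6])) (315, np.float64(0.01), array([-0.6,  0.6,  0.6])) 
45 1 0.36 (0, np.float64(0.13), array([ 0.7, -0. ,  0.7])) (45, np.float64(0.27), array([0.5, 0.5, 0.7])) (90, np.float64(0.53), array([0. , 0.7, 0.7])) (135, np.float64(0.08), array([-0.5,  0.5,  0.7])) (225, np.float64(0.01), array([-0.5, -0.5,  0.7])) (270, np.float64(0.24), array([-0. , -0.7,  0.7])) (315, np.float64(0.3), array([ 0.5, -0.5,  0.7])) 
45 -1 0.39 (45, np.float64(0.09), array([-0.5, -0.5,  0.7])) (90, np.float64(0.66), array([-0. , -0.7,  0.7])) (135, np.float6
[... 251 characters left out ...]
.float64(0.33), array([ 0.6, -0. ,  0.8])) (45, np.float64(0.45), array([0.4, 0.4, 0.8])) (90, np.float64(0.51), array([0. , 0.6, 0.8])) (135, np.float64(0.16), array([-0.4,  0.4,  0.8])) (225, np.float64(0.04), array([-0.4, -0.4,  0.8])) (270, np.float64(0.23), array([-0. , -0.6,  0.8])) (315, np.float64(0.48), array([ 0.4, -0.4,  0.8])) 
55 -1 0.23 (45, np.float64(0.15), array([-0.4, -0.4,  0.8])) (90, np.float64(0.62), array([-0. , -0.6,  0.8])) (135, np.float64(0.48), array([ 0.4, -0.4,  0.8])) (180, np.float64(0.21), array([ 0.6, -0. ,  0.8])) (225, np.float64(0.19), array([0.4, 0.4, 0.8])) (270, np.float64(0.2), array([0. , 0.6, 0.8])) (315, np.float64(0.03), array([-0.4,  0.4,  0.8]))
```

```bash
cat > A.py <<'E'
from h import *
L=np.radians(81.5-90); t=np.radians(45)
zo=-np.array([np.cos(L),np.sin(L),0]); c=np.array([.446,.318,.020])
yo=-np.array([-np.sin(L),np.cos(L),0]); xo=np.cross(yo,zo)
RA=np.stack([xo,yo,zo],1); up=RA.T@U
pt=np.array([0,0,-.009])+.012*up; back=np.array([0,0,-1.])*np.sin(t)+up*np.cos(t)
T=gr(RA,c,pt,back,[0,1,0])
RF=rz(np.radians(90))@np.diag([1,-1,-1.])
F=gr(RF,np.array([.540,-.0625,.018]),pt,back,[0,1,0])
E
python3 - <<'E'
from A import *
command_gripper(.075,50)
P=T[0]-.1*T[1][:,0]
movep(P+.08*U,T[1]); move_l(P,feed=.2)
p,C=cloud("wrist");save("a1",p)
k=C[(C[...,2]>.035)&(C[...,2]<.05)&(C[...,0]<.52)&(C[...,1]>.25)&(C[...,1]<.36)]
print(len(k),np.median(k[:,2]),cv2.minAreaRect((k[:,:2]*1000).astype(np.float32)),sense()["time_s"])
E
```

```text
1467 0.042333505800112234 ((446.8957214355469, 319.1469421386719), (60.61288833618164, 32.248291015625), 80.5053482055664) 17.675
```

View pics/a1.png

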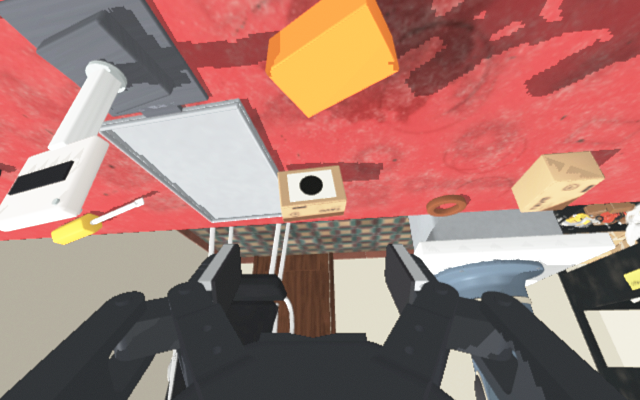

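```bash
python3 - <<'E'
from A import *
off=np.array([.0007,.001,0])
print(move_l(T[0]+off,feed=.08,until_force=6),(sense()["position"]-T[0]).round(4))
command_gripper(0.0,45); s=sense();print(s["finger_gap"],s["wrist_force"])
move_l(s["position"]+.15*U,feed=.15)
s=sense();print(s["finger_gap"],s["wrist_force"],s["time_s"])
p,C=cloud("wrist");save("a2",p)
E
```

```text
False [0.0013 0.001  0.0003]
0.0002062151173084725 [ 0.17615745  0.5650814  -0.03844965]
-6.559053719638866e-05 [ 0.91341158 -0.18254203 -0.60603686] 20.9167
```

View pics/a2.png

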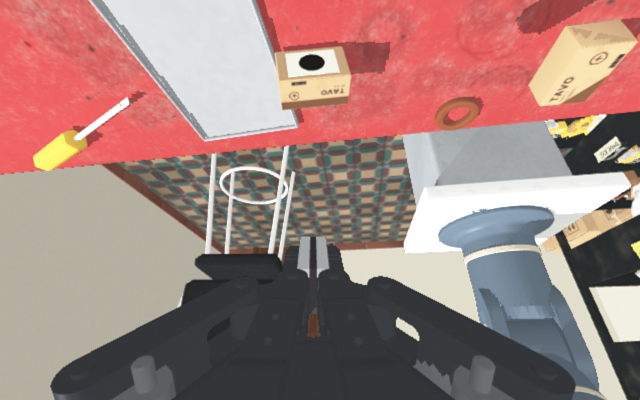

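```bash
python3 - <<'E'
from h import *
def tips():
    s=sense();p,P=cloud("wrist")
    Q=(P-s["position"])@s["tcp_rot"]
    m=(np.abs(Q[...,2])<.06)&(np.abs(Q[...,1])<.03)&(Q[...,0]<.06)
    q=Q[m]; print(s["finger_gap"],q[:,0].max(),np.percentile(q[:,0],[99,95,90]), q[q[:,0]>q[:,0].max()-.004].mean(0))
tips()
for o in (.03,.05,.07,.085):
    command_gripper(o);tips()
k=cloud("wrist")
P=k[1];C=P;m=(C[...,2]>.037)&(C[...,2]<.05)&(C[...,0]<.52)&(C[...,1]>.25)&(C[...,1]<.345)
print(np.median(P[m],0),cv2.minAreaRect((P[m][:,:2]*1000).astype(np.float32)))
E
```

```text
8.932202761452442e-05 -0.009554066090825767 [-0.0220122  -0.0503716  -0.05846488] [-0.01205927  0.00975507 -0.00064365]
0.029944123696015536 -0.005662520938288618 [-0.01861582 -0.04330925 -0.0569862 ] [-0.00810559 -0.00207673 -0.00023839]
0.049778107211177515 -0.007776898517355134 [-0.01899369 -0.03954231 -0.05660612] [-1.04060881e-02 -2.28583226e-05 -1.33714579e-03]
0.06985097714658925 -0.012800547034672665 [-0.02134356 -0.03777854 -0.05531909] [-1.52220867e-02 -2.79382035e-05 -2.52301486e-04]
0.08481519579750142 -0.017885670329727998 [-0.02447757 -0.03706408 -0.04896042] [-0.02041865  0.00075894 -0.00184838]
[0.44945739 0.31827833 0.04300881] ((445.5125427246094, 317.3789978027344), (59.153011322021484, 32.01005554199219), 82.78836822509766)
```

```bash
python3 - <<'E'
from h import *
command_gripper(.04)
s=sense();print(s["position"],s["tcp_rot"][:,0])
for n in ("side","scene","wrist"):
    p,P=cloud(n);Q=(P-s["position"])@s["tcp_rot"]
    m=(np.abs(Q[...,2])<.05)&(np.abs(Q[...,1])<.03)&(Q[...,0]<.08)&(Q[...,0]>-.1)
    q=Q[m];c=p[m]
    h,e=np.histogram(q[:,0],np.arange(-.1,.081,.01));print(n,h)
    if n!="wrist":
        k=cv2.projectPoints
    v,u=np.nonzero(m)
    if n=="side": 
        print(u.min(),u.max(),v.min(),v.max()); a=p[max(0,v.min()-30):v.max()+40,max(0,u.min()-50):u.max()+50]
        c=camera_params(n);K=c["K"];Rc=c["rotation"];a=p.copy()
        for xx in (-.006,.0,.006,.025):
            w=(s["position"]+xx*s["tcp_rot"][:,0]-c["position"])@Rc;uv=K@w/w[2];cv2.circle(a,(int(uv[0]),int(uv[1])),1,(255,0,255),-1);print(xx,uv[:2])
        u0,v0=int(uv[0]),int(uv[1]);save("t1",cv2.resize(a[max(0,v0-60):v0+60,max(0,u0-60):u0+60],None,fx=5,fy=5,interpolation=0))
E
```

```text
[0.45976907 0.31702109 0.18624196] [-0.69934261  0.10447475 -0.70711028]
side [245 240 269 295 295 205 213 210 198  17   0   0   0   0   0   0   0   0]
317 376 115 190
-0.006 [366.63610713 181.69521839]
0.0 [369.19959958 184.80205223]
0.006 [371.75593121 187.9002075 ]
0.025 [379.80407933 197.65418942]
scene [160 156 162 125 141 103 100  97  98  12   0   0   0   0   0   0   0   0]
wrist [8489 8833 4794 5910 2330 1132  862  749  488   54    0    0    0    0
    0    0    0    0]
```

View pics/t1.png

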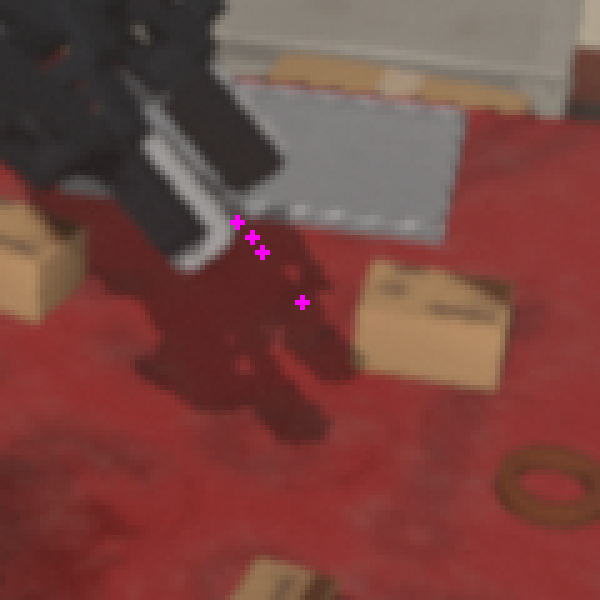

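```bash
sed -i 's/po-0.006\*R/po+0.026*R/; s/c-0.006\*R/c+OFF[0]*R/' h.py; echo 'OFF=[.026]' >> h.py; sed -i 's/^T=gr/OFF[0]=.029\nT=gr/; s/\.446,\.318/.4465,.3185/' A.py
python3 - <<'E'
from A import *
print(score(T),score(F),score(F,.1,.15))
print((sense()["position"]-T[0]).round(3))
command_gripper(.075,50)
P=T[0]-.1*T[1][:,0]
move_l(P,T[1],feed=.15)
print(move_l(T[0],feed=.08,until_force=6),(sense()["position"]-T[0]).round(4))
command_gripper(0.0,45); s=sense();print(s["finger_gap"],s["wrist_force"])
move_l(s["position"]+.15*U,feed=.12)
s=sense();print(s["finger_gap"],s["wrist_force"],s["time_s"])
p,C=cloud("wrist");save("a3",p)
E
```

```text
0.4473448645111229 0.46754385084042516 0.46754385084042516
[ 0.025 -0.003  0.175]
False [0.0006 0.0001 0.0002]
0.060868227576296105 [ 1.36330177 -1.59340715  3.99259989]
0.06095973596337854 [-0.06796569  0.21733219 -0.86737915] 27.7083
```

View pics/a3.png

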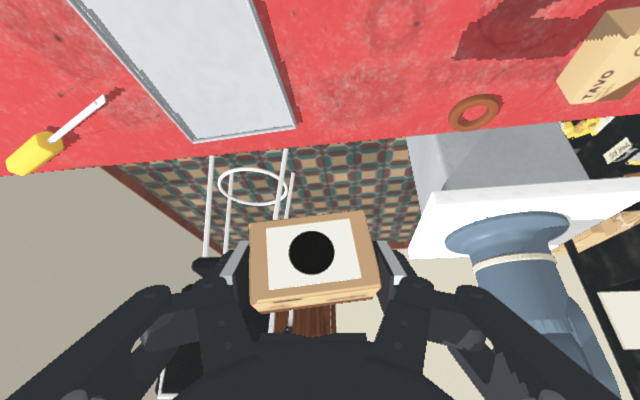

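```bash
cat >> h.py <<'E'
def place(F,up=.12,rel=.012,ret=.1):
    movep(F[0]+up*U,F[1]); s=sense();print("above",s["finger_gap"],s["wrist_force"].round(2))
    g0=s["finger_gap"]
    move_l(F[0]+.02*U,feed=.15)
    f=move_l(F[0]-.004*U,feed=.03,until_force=4)
    s=sense();print("touch",f,(s["position"]-F[0]).round(4),s["finger_gap"])
    command_gripper(s["finger_gap"]+rel); 
    move_l(sense()["position"]-ret*F[1][:,0],feed=.15); print("t",sense()["time_s"])
E
python3 - <<'E'
from A import *
place(F)
p,C=cloud("wrist");save("a4",p)
E
```

```text
above 0.06136230835455336 [ 0.05  0.16 -1.6 ]
touch True [-0.0001 -0.0002  0.0023] 0.06112828660889915
t 32.5
```

View pics/a4.png

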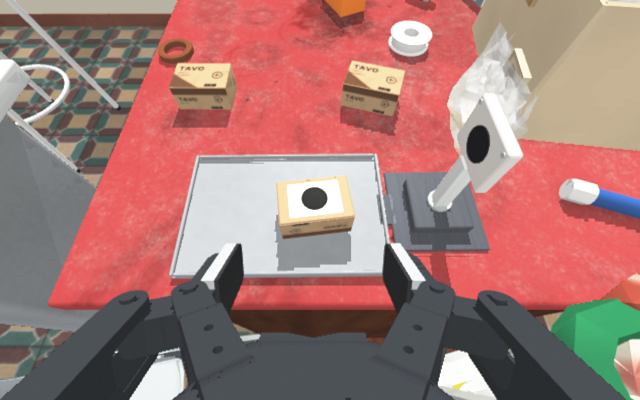

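```bash
cat >> h.py <<'E'
def box_pose(b):
    a=np.radians(b[4]);y=np.array([np.cos(a),np.sin(a),0]);return np.stack([np.cross(y,U),y,U],1),np.array([b[0],b[1],.015])
S45=np.sqrt(.5)
def g1(R,c,sg,j): return gr(R,c,[0,0,.010],[0,-sg*S45,S45],[j,0,0])
def g2(R,c,sg,j): return gr(R,c,[0,0,-.009],[0,-sg*S45,-S45],[j,0,0])
def stand_R(h,sg):
    z=np.array([np.cos(h),np.sin(h),0]);y=-sg*U;return np.stack([np.cross(y,z),y,z],1)
def plan1(b,c2,only=None):
    R,c=box_pose(b);out=[]
    for sg in(1,-1):
        for j in(1,-1):
            s1=score(g1(R,c,sg,j))
            bk=-g1(R,c,sg,j)[1][:,0]
            if s1<.05 or (only is not None and not only(bk)): continue
            for h in range(0,360,30):
                Rs=stand_R(np.radians(h),sg)
                s2=score(g1(Rs,c2,sg,j))
                if s2<.1: continue
                s3=max((score(g2(Rs,c2,sg,k)),k) for k in(1,-1))
                out.append((min(s1,s2,s3[0]),sg,j,h,s3[1],round(s1,2),round(s2,2),round(s3[0],2),bk.round(1).tolist()))
    return sorted(out,reverse=True,key=lambda t:t[0])
E
python3 - <<'E'
from h import *
s=sense();move_l(s["position"]+.1*U,feed=.2)
movep([0.5,0.18,0.30],RD)
B=find()
st=np.array([.50,.17,.030])
for b in B:
    if b[1]<.0: continue
    for o in plan1(b,st)[:7]: print(o)
print(sense()["time_s"])
E
```

```text
[6.54000e-01 8.70000e-02 4.07140e+01 6.08000e+01 1.63543e+02 3.00000e-02
 9.80000e+02]
[4.1600e-01 8.8000e-02 4.0788e+01 5.9393e+01 1.8000e-01 3.0000e-02
 9.6100e+02]
[ 5.3900e-01 -6.6000e-02  4.3277e+01  5.9512e+01  7.2950e+00  3.2000e-02
  4.2700e+02]
(np.float64(0.1554120024121235), -1, 1, 300, 1, np.float64(0.19), np.float64(0.16), np.float64(0.41), [-0.7, 0.2, 0.7])
(np.float64(0.15500871432270258), -1, 1, 120, -1, np.float64(0.19), np.float64(0.16), np.float64(0.16), [-0.7, 0.2, 0.7])
(np.float64(0.10882114444048052), 1, -1, 120, 1, np.float64(0.11), np.float64(0.16), np.float64(0.16), [0.7, -0.2, 0.7])
(np.float64(0.10882114444048052), 1, -1, 300, -1, np.float64(0.11), np.float64(0.16), np.float64(0.41), [0.7, -0.2, 0.7])
(np.float64(0.10399355550414202), 1, -1, 330, -1, np.float64(0.11), np.float64(0.1), np.float64(0.15), [0.7, -0.2, 0.7])
(np.float64(0.10399355550414202), -1, 1, 330, 1, np.float64(0.19), np.float64(0.1), np.float64(0.15), [-0.7, 0.2, 0.7])
(np.float64(0.058942618048538925), -1, -1, 90, -1, np.float64(0.06), np.float64(0.33), np.float64(0.08), [-0.7, 0.2, 0.7])
(np.float64(0.1554120024121235), -1, 1, 300, 1, np.float64(0.44), np.float64(0.16), np.float64(0.41), [0.7, 0.0, 0.7])
(np.float64(0.15500871432270258), -1, 1, 120, -1, np.float64(0.44), np.float64(0.16), np.float64(0.16), [0.7, 0.0, 0.7])
(np.float64(0.10399355550414202), -1, 1, 330, 1, np.float64(0.44), np.float64(0.1), np.float64(0.15), [0.7, 0.0, 0.7])
34.5583
```

```bash
cat >> h.py <<'E'
def pick(T,op,force=45,lift=.12):
    command_gripper(op,force)
    P=T[0]-.1*T[1][:,0]
    movep(P+.04*U,T[1]); move_l(P,feed=.2)
    f=move_l(T[0],feed=.1,until_force=7);print("appr",f,(sense()["position"]-T[0]).round(4))
    command_gripper(0,force)
    move_l(sense()["position"]+lift*U,feed=.12)
    s=sense();print("held",s["finger_gap"],s["wrist_force"].round(2),s["time_s"])
    return s["finger_gap"]
E
python3 - <<'E'
from h import *
b=(.654,.087,0,0,163)
R,c=box_pose(b);sg,j=-1,1
st=np.array([.50,.17,.030])
g=pick(g1(R,c,sg,j),.056)
if g>.03: 
    place(g1(stand_R(np.radians(300),sg),st,sg,j))
a,_=cloud("side");w,_=cloud("wrist");save("c1",np.vstack([a[100:350],w])[:600]);
E
```

```text
appr False [-0.0002  0.0006  0.0005]
held 0.039070027199621715 [-0.23  0.5  -0.69] 39.0333
above 0.039351350816026025 [ 0.25  0.82 -0.75]
touch True [ 0.     -0.0002  0.002 ] 0.0394377816072293
t 43.0333
```

View pics/c1.png

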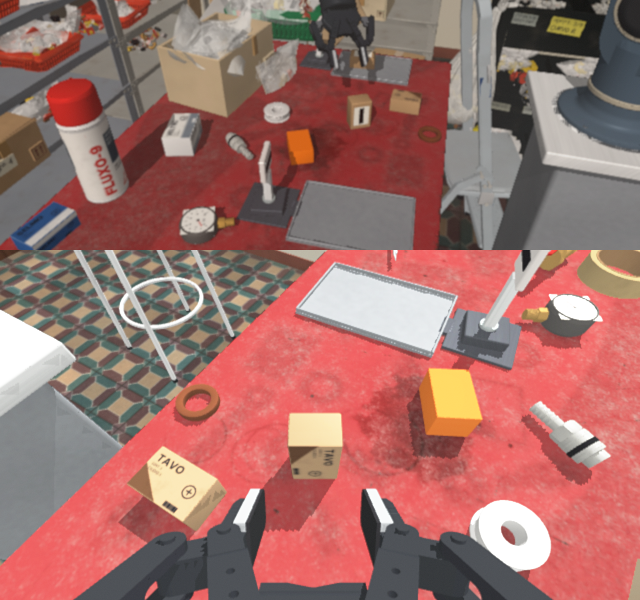

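```bash
cat >> h.py <<'E'
def trayslot(tr,dx,dy,z=.018):
    return tr[0]+rz(tr[1])@np.array([dx,dy,0])+z*U
def final_R(tr,deg): return rz(tr[1]+np.radians(deg))@np.diag([1,-1,-1.])
def topfit():
    p,P=cloud("wrist");m=(P[...,2]>.054)&(P[...,2]<.068)&(np.hypot(P[...,0]-.5,P[...,1]-.17)<.05)
    k=P[m];r=cv2.minAreaRect((k[:,:2]*1000).astype(np.float32));print("top",m.sum(),r,np.median(k[:,2]));return r
E
python3 - <<'E'
from h import *
topfit()
sg,st=-1,np.array([.50,.17,.030])
Rs=stand_R(np.radians(300),sg)
for k in (1,-1):
    print(k,score(g2(Rs,st,sg,k)))
    for dx in(-.04,.04):
        for deg in(0,180,90,270):
            F=g2(final_R(TRL,deg),trayslot(TRL,dx,0),sg,k)
            print("  ",dx,deg,round(score(F),2),(-F[1][:,0]).round(1))
E
```

```text
top 1939 ((499.6778869628906, 169.71310424804688), (40.337562561035156, 29.91159439086914), 29.370437622070312) 0.05930418780391851
1 0.40258027788063844
   -0.04 0 0.01 [ 0.  -0.7  0.7]
   -0.04 180 0.0 [-0.   0.7  0.7]
   -0.04 90 0.16 [0.7 0.  0.7]
   -0.04 270 0.16 [-0.7 -0.   0.7]
   0.04 0 0.11 [ 0.  -0.7  0.7]
   0.04 180 0.05 [-0.   0.7  0.7]
   0.04 90 0.16 [0.7 0.  0.7]
   0.04 270 0.23 [-0.7 -0.   0.7]
-1 0.16500309097387156
   -0.04 0 0.01 [ 0.  -0.7  0.7]
   -0.04 180 0.29 [-0.   0.7  0.7]
   -0.04 90 0.4 [0.7 0.  0.7]
   -0.04 270 0.18 [-0.7 -0.   0.7]
   0.04 0 0.04 [ 0.  -0.7  0.7]
   0.04 180 0.25 [-0.   0.7  0.7]
   0.04 90 0.25 [0.7 0.  0.7]
   0.04 270 0.25 [-0.7 -0.   0.7]
```

```bash
python3 - <<'E'
from h import *
sg,st=-1,np.array([.4997,.1697,.030])
Rs=stand_R(np.radians(299.4),sg);k=1
F=g2(final_R(TRL,270),trayslot(TRL,.046,0),sg,k);print(score(F))
g=pick(g2(Rs,st,sg,k),.056)
if g>.03: place(F)
w,_=cloud("wrist");save("c2",w)
E
```

```text
0.23703259100113394
appr False [0.     0.0009 0.0003]
held 0.03785521037602349 [ 0.22 -0.31 -0.99] 47.725
above 0.038161445555702694 [ 0.67 -0.97  0.  ]
touch False [ 0.0001  0.0001 -0.0039] 0.038097522216967404
t 53.525
```

View pics/c2.png

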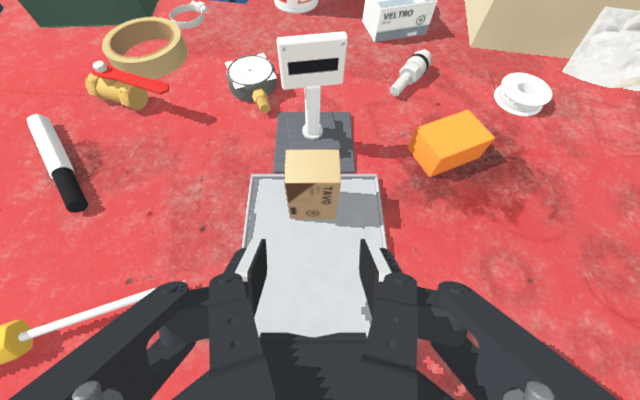

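```bash
python3 - <<'E'
from h import *
p,P=cloud("wrist")
m=(P[...,2]>.05)&(P[...,2]<.085)&(np.abs(P[...,0]-.5)<.075)&(np.abs(P[...,1]-.415)<.06)
k=P[m];k=k[k[:,0]<.556];print(m.sum(),np.percentile(k[:,2],[1,50,99]))
t=k[k[:,2]>.058];print(cv2.minAreaRect((t[:,:2]*1000).astype(np.float32)),t.min(0),t.max(0))
q=P[(P[...,2]>.012)&(P[...,2]<.056)&(np.abs(P[...,0]-.5)<.055)&(np.abs(P[...,1]-.415)<.04)]
for z in np.arange(.012,.056,.01):
    e=q[(q[:,2]>z)&(q[:,2]<z+.01)];print(z,len(e),e.min(0) if len(e) else 0,e.mean(0) if len(e) else 0)
a,_=cloud("side");b,_=cloud("scene")
save("c3",np.hstack([cv2.resize(a[160:330,220:420],None,fx=2,fy=2),cv2.resize(b[200:310,220:370],(400,340))]))
E
```

```text
2478 [0.05064064 0.06217162 0.08385273]
((476.55645751953125, 414.60772705078125), (104.38177490234375, 50.59305191040039), 3.1329052448272705) [0.42544954 0.38670663 0.05800437] [0.52971596 0.43790685 0.08499945]
0.012 246 [0.49762354 0.39681313 0.0120012 ] [0.49915339 0.41654667 0.01684075]
0.022 289 [0.49761378 0.39649084 0.02200405] [0.49919052 0.41621405 0.0268005 ]
0.032 328 [0.4976164  0.39641901 0.0320084 ] [0.49920318 0.41638673 0.03708003]
0.041999999999999996 356 [0.49702771 0.39662453 0.04200522] [0.49919002 0.41657054 0.04715918]
0.05199999999999999 150 [0.49760328 0.39657821 0.05205158] [0.49922161 0.41630246 0.05393063]
```

View pics/c3.png

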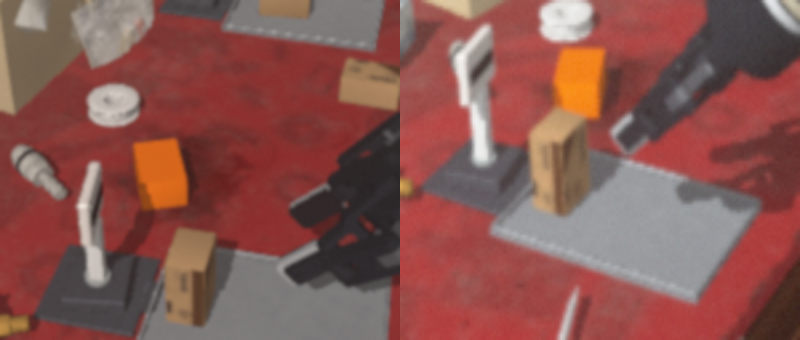

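```bash
cat > c4.py <<'E'
from h import *
sg=-1
st=np.array([.50,.17,.030]); c=np.array([.514,.4155,.033]); R=stand_R(np.radians(183.15),sg)
E
python3 - <<'E'
from c4 import *
for j in(1,-1):
    print(j,score(g1(R,c,sg,j)))
    for h in range(0,360,30):
        Rs=stand_R(np.radians(h),sg);s2=score(g1(Rs,st,sg,j))
        if s2>.05: print("  ",h,round(s2,2),[round(score(g2(Rs,st,sg,k)),2) for k in(1,-1)])
E
```

```text
1 0.2372137714588014
   0 0.26 [-1, -1]
   30 0.28 [-1, -1]
   60 0.44 [-1, -1]
   90 0.48 [np.float64(0.03), np.float64(0.19)]
   120 0.38 [np.float64(0.03), np.float64(0.58)]
   150 0.11 [np.float64(0.05), np.float64(0.53)]
   270 0.19 [np.float64(0.18), np.float64(0.48)]
   300 0.58 [np.float64(0.18), np.float64(0.38)]
   330 0.53 [np.float64(0.01), np.float64(0.11)]
-1 0.20159568527225713
   30 0.15 [-1, -1]
   60 0.19 [-1, -1]
   90 0.18 [np.float64(0.03), np.float64(0.19)]
   120 0.18 [np.float64(0.03), np.float64(0.58)]
```

```bash
python3 - <<'E'
from c4 import *
g=pick(g1(R,c,sg,1),.056,force=60)
if g>.03: place(g1(stand_R(np.radians(300),sg),st,sg,1))
r=topfit()
w,_=cloud("wrist");save("c4",w)
Rs=stand_R(np.radians(300),sg)
for k in (1,-1):
    print(k,score(g2(Rs,st,sg,k)))
    for dx in(-.046,.046):
        for deg in(0,180,90,270):
            F=g2(final_R(TRL,deg),trayslot(TRL,dx,0),sg,k)
            print("  ",dx,deg,round(score(F),2),(-F[1][:,0]).round(1))
E
```

```text
appr False [-0.0004  0.0004  0.0004]
held 0.03882161225529174 [-0.68 -0.11 -1.59] 57.2167
above 0.03917325061945172 [-1.31  0.84 -0.2 ]
touch True [-0.0001 -0.0001  0.0007] 0.03903924889728734
t 61.4167
top 1966 ((498.38519287109375, 171.23544311523438), (40.238868713378906, 31.516128540039062), 30.111148834228516) 0.05925668695534678
1 0.3575517106359065
   -0.046 0 0.05 [ 0.  -0.7  0.7]
   -0.046 180 0.07 [-0.   0.7  0.7]
   -0.046 90 0.41 [0.7 0.  0.7]
   -0.046 270 0.14 [-0.7 -0.   0.7]
   0.046 0 0.03 [ 0.  -0.7  0.7]
   0.046 180 0.07 [-0.   0.7  0.7]
   0.046 90 0.23 [0.7 0.  0.7]
   0.046 270 0.22 [-0.7 -0.   0.7]
-1 0.384130911010073
   -0.046 0 0.01 [ 0.  -0.7  0.7]
   -0.046 180 0.43 [-0.   0.7  0.7]
   -0.046 90 0.36 [0.7 0.  0.7]
   -0.046 270 0.14 [-0.7 -0.   0.7]
   0.046 0 0.0 [ 0.  -0.7  0.7]
   0.046 180 0.37 [-0.   0.7  0.7]
   0.046 90 0.19 [0.7 0.  0.7]
   0.046 270 0.11 [-0.7 -0.   0.7]
```

View pics/c4.png

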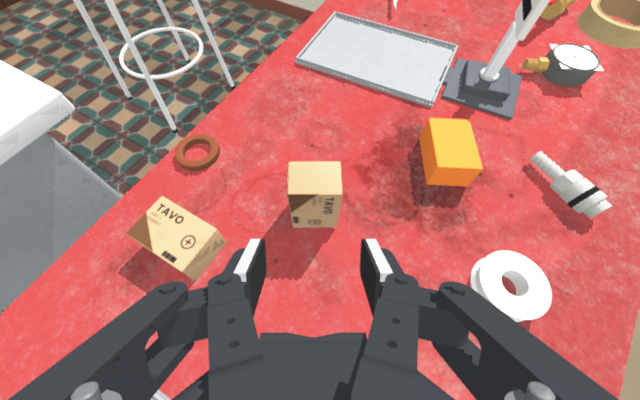

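```bash
python3 - <<'E'
from h import *
sg,st,k=-1,np.array([.4984,.1712,.030]),-1
Rs=stand_R(np.radians(300),sg)
g=pick(g2(Rs,st,sg,k),.056,force=70)
w,_=cloud("wrist")
F=g2(final_R(TRL,180),trayslot(TRL,.04,0),sg,k)
movep(F[0]+.12*U,F[1]); s=sense();print(s["finger_gap"],s["wrist_force"],s["time_s"])
w2,_=cloud("wrist")
save("c5",np.hstack([w[:,120:500],w2[:,120:500]]))
E
```

```text
appr False [0.     0.0009 0.0003]
held 0.03898466549257395 [ 0.15 -0.14 -0.8 ] 65.9
0.038463202380562674 [ 0.37414829 -0.10907764 -0.21271032] 68.1
```

View pics/c5.png

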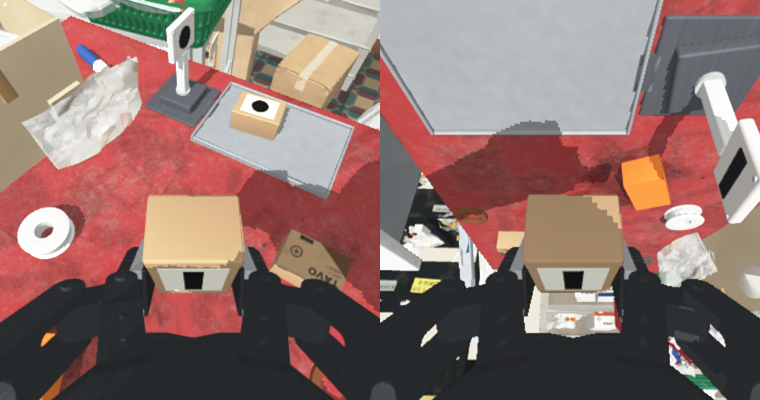

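```bash
python3 - <<'E'
from h import *
sg,k=-1,-1
F=g2(final_R(TRL,180),trayslot(TRL,.04,0),sg,k)
place(F)
w,_=cloud("wrist");save("c6",w)
E
```

```text
above 0.03881813898572346 [-0.23 -0.09 -1.81]
touch True [-0.0002 -0.      0.0014] 0.039090732788966014
t 70.925
```

View pics/c6.png

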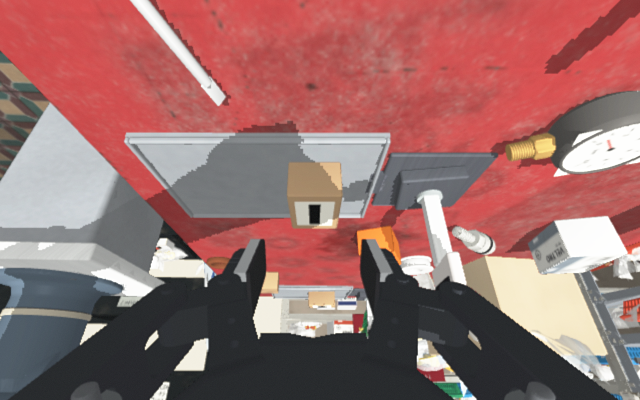

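```bash
python3 - <<'E'
from h import *
s=sense();move_l(s["position"]+.1*U,feed=.2)
a,_=cloud("side");b,_=cloud("scene")
save("c7",np.hstack([cv2.resize(a[160:330,220:420],None,fx=2,fy=2),cv2.resize(b[200:310,220:370],(400,340))]))
p,P=cloud("wrist");save("c8",p)
m=(P[...,2]>.012)&(P[...,2]<.085)&(np.abs(P[...,0]-.495)<.04)&(np.abs(P[...,1]-.415)<.05)
k=P[m];print(len(k),k.min(0),k.max(0),np.histogram(k[:,2],8))
E
```

```text
2513 [0.47185038 0.38577724 0.01203425] [0.51500265 0.44745398 0.03490175] (array([  89,   95,   98,   99,   95,  106,  270, 1661]), array([0.01203425, 0.01489269, 0.01775112, 0.02060956, 0.023468  ,
       0.02632644, 0.02918488, 0.03204332, 0.03490175]))
```

View pics/c7.png

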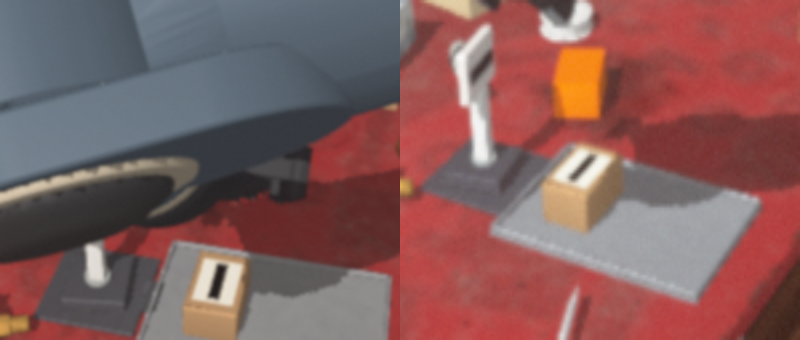

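```bash
python3 - <<'E'
from h import *
movep([0.5,0.18,0.30],RD)
B=find("b1")
st=np.array([.50,.17,.030])
b=[x for x in B if x[1]>.03 and x[1]<.3][0]
for o in plan1(b,st)[:6]: print(o)
print(sense()["time_s"])
E
```

```text
[4.16000e-01 8.80000e-02 4.08170e+01 5.93680e+01 1.79135e+02 3.00000e-02
 9.41000e+02]
[ 5.3900e-01 -6.6000e-02  4.1765e+01  5.9640e+01  7.3080e+00  3.2000e-02
  4.2900e+02]
(np.float64(0.10639894664369431), 1, -1, 150, 1, np.float64(0.11), np.float64(0.11), np.float64(0.3), [0.7, -0.0, 0.7])
(np.float64(0.10639894664369431), 1, -1, 330, 1, np.float64(0.11), np.float64(0.3), np.float64(0.11), [0.7, -0.0, 0.7])
(np.float64(0.035752809304784305), 1, 1, 90, 1, np.float64(0.42), np.float64(0.19), np.float64(0.04), [0.7, -0.0, 0.7])
(np.float64(0.035752809304784305), 1, -1, 90, 1, np.float64(0.11), np.float64(0.38), np.float64(0.04), [0.7, -0.0, 0.7])
(np.float64(0.02642289155095523), 1, 1, 120, -1, np.float64(0.42), np.float64(0.17), np.float64(0.03), [0.7, -0.0, 0.7])
(np.float64(0.02642289155095523), 1, -1, 120, -1, np.float64(0.11), np.float64(0.41), np.float64(0.03), [0.7, -0.0, 0.7])
73.0667
```

View pics/b1.png

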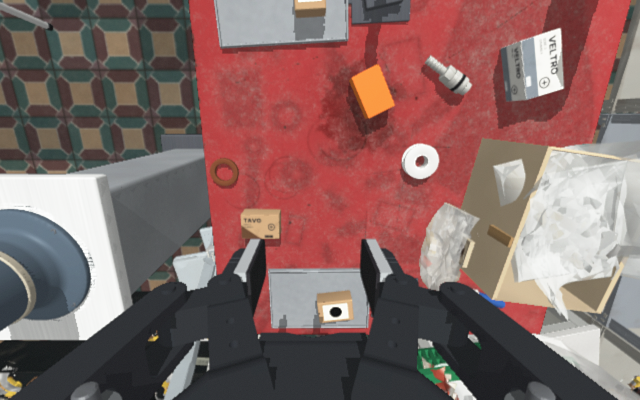

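```bash
python3 - <<'E'
from h import *
b=(.416,.0885,0,0,179.5)
R,c=box_pose(b);sg,j=1,-1
st=np.array([.50,.17,.030])
g=pick(g1(R,c,sg,j),.056,force=60)
for h in (300,330): print(h,score(g1(stand_R(np.radians(h),sg),st,sg,j)))
h=300 if score(g1(stand_R(np.radians(300),sg),st,sg,j))>.1 else 330
if g>.03: 
    print("h",h);place(g1(stand_R(np.radians(h),sg),st,sg,j))
topfit()
a,_=cloud("side");w,_=cloud("wrist");save("b2",np.vstack([a[100:350],w])[:600]);
E
```

```text
appr False [ 0.0007 -0.0001  0.0003]
held 0.039311056581600216 [ 0.17 -0.05 -0.48] 77.1333
300 0.07627997175723245
330 0.38283775768548034
h 330
above 0.03909877322224893 [-0.15  0.56 -0.05]
touch True [-0.0002  0.      0.0002] 0.039116891319269244
t 81.625
top 1995 ((499.7960205078125, 170.21212768554688), (40.20315933227539, 30.724424362182617), 59.91252517700195) 0.05929367927977061
```

View pics/b2.png

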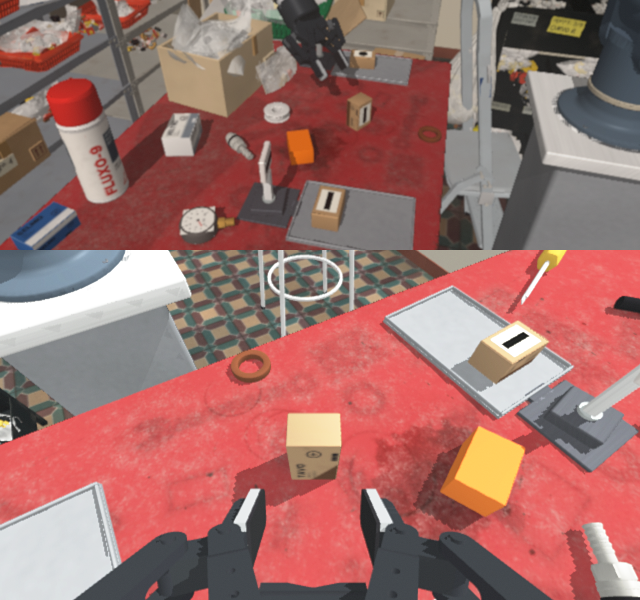

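```bash
python3 - <<'E'
from h import *
sg,st=1,np.array([.4998,.1702,.030])
Rs=stand_R(np.radians(330),sg)
for k in (1,-1):
    T=g2(Rs,st,sg,k);print(k,score(T))
    for dx in(-.042,-.036):
        for deg in(0,180,270,90,150,210,330,30):
            F=g2(final_R(TRL,deg),trayslot(TRL,dx,0),sg,k)
            print("  ",dx,deg,round(score(F),2),(-F[1][:,0]).round(1))
E
```

```text
1 0.10528773764653598
   -0.042 0 0.26 [-0.   0.7  0.7]
   -0.042 180 0.02 [ 0.  -0.7  0.7]
   -0.042 270 0.05 [0.7 0.  0.7]
   -0.042 90 0.14 [-0.7 -0.   0.7]
   -0.042 150 -1 [-0.3 -0.6  0.7]
   -0.042 210 0.04 [ 0.4 -0.6  0.7]
   -0.042 330 0.18 [0.3 0.6 0.7]
   -0.042 30 0.19 [-0.4  0.6  0.7]
   -0.036 0 0.26 [-0.   0.7  0.7]
   -0.036 180 0.02 [ 0.  -0.7  0.7]
   -0.036 270 0.05 [0.7 0.  0.7]
   -0.036 90 0.13 [-0.7 -0.   0.7]
   -0.036 150 -1 [-0.3 -0.6  0.7]
   -0.036 210 0.04 [ 0.4 -0.6  0.7]
   -0.036 330 0.17 [0.3 0.6 0.7]
   -0.036 30 0.19 [-0.4  0.6  0.7]
-1 0.0012487576097501007
   -0.042 0 0.39 [-0.   0.7  0.7]
   -0.042 180 0.03 [ 0.  -0.7  0.7]
   -0.042 270 0.32 [0.7 0.  0.7]
   -0.042 90 0.11 [-0.7 -0.   0.7]
   -0.042 150 -1 [-0.3 -0.6  0.7]
   -0.042 210 0.01 [ 0.4 -0.6  0.7]
   -0.042 330 0.23 [0.3 0.6 0.7]
   -0.042 30 0.47 [-0.4  0.6  0.7]
   -0.036 0 0.39 [-0.   0.7  0.7]
   -0.036 180 0.02 [ 0.  -0.7  0.7]
   -0.036 270 0.31 [0.7 0.  0.7]
   -0.036 90 0.12 [-0.7 -0.   0.7]
   -0.036 150 -1 [-0.3 -0.6  0.7]
   -0.036 210 0.0 [ 0.4 -0.6  0.7]
   -0.036 330 0.22 [0.3 0.6 0.7]
   -0.036 30 0.46 [-0.4  0.6  0.7]
```

```bash
python3 - <<'E'
from h import *
sg,st,k=1,np.array([.4998,.1702,.030]),1
Rs=stand_R(np.radians(330),sg)
T=g2(Rs,st,sg,k)
F=g2(final_R(TRL,0),trayslot(TRL,-.042,0),sg,k)
g=pick(T,.056,force=70)
w,_=cloud("wrist")
movep(F[0]+.12*U,F[1]); s=sense();print(s["finger_gap"],s["wrist_force"],s["time_s"])
w2,_=cloud("wrist")
save("b3",np.hstack([w[:,120:500],w2[:,120:500]]))
E
```

```text
appr False [-0.0001  0.0004  0.0003]
held 0.03960798774937579 [-0.38  0.66  0.18] 86.5417
0.039135366973956545 [ 0.42501646  0.43003571 -0.66471239] 88.9583
```

View pics/b3.png

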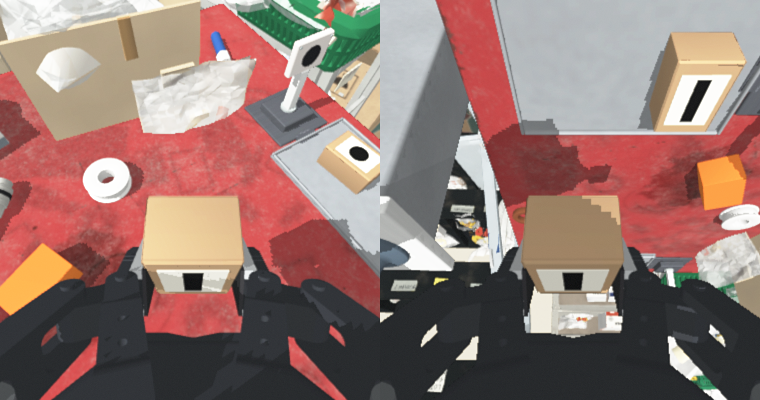

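Held well with the bar facing up; placing it.

```bash
python3 - <<'E'
from h import *
F=g2(final_R(TRL,0),trayslot(TRL,-.042,0),1,1)
place(F)
s=sense();move_l(s["position"]+.12*U,feed=.2)
movep([0.52,0.30,0.36],RD); w,_=cloud("wrist")
movep([0.52,0.12,0.36],RD); w2,P=cloud("wrist")
save("e1",np.hstack([w[:,120:520],w2[:,120:520]]))
movep([0.675,0,.3],RD)
a,A=cloud("side");b,_=cloud("scene");save("e2",a);save("e3",b)
R2,p2,r=fitstand(standcloud(PADL,.12),rz(np.radians(190)),PADL);print((p2-PADL).round(4),R2[:,2].round(3),sense()["time_s"])
E
```

```text
above 0.03909209449104812 [-0.92 -0.3  -0.16]
touch True [-0.0002 -0.0001  0.0008] 0.039061058378025766
t 91.8
[ 0.0006 -0.0002  0.0012] [-0.008 -0.007  1.   ] 95.4833
```

View pics/e1.png

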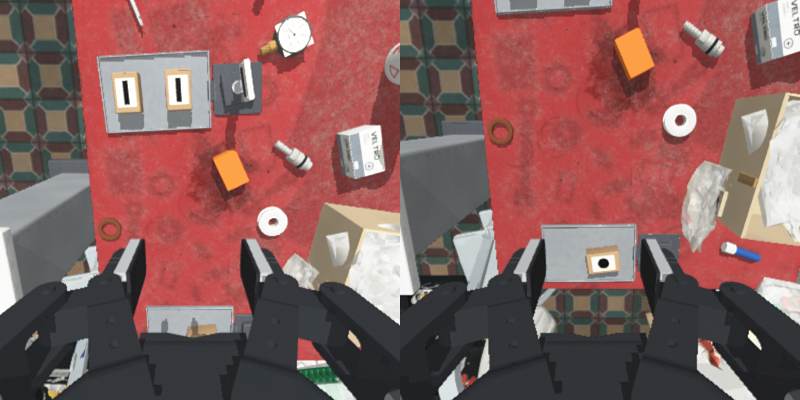

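View pics/e2.png

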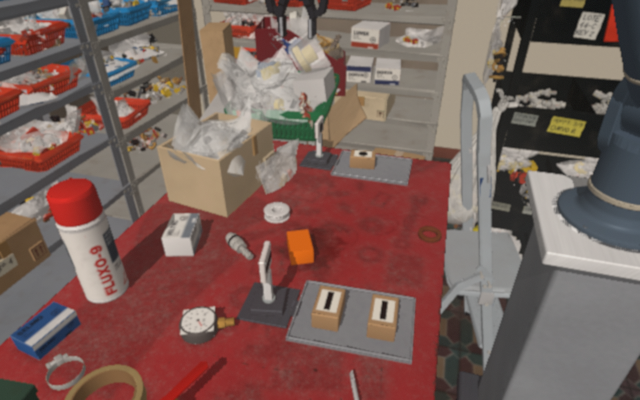

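View pics/e3.png

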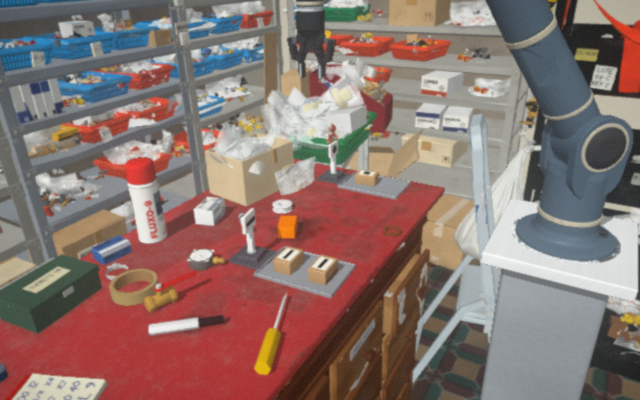

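```bash
python3 - <<'E'
from rig import *
finish_job()
E
```

```text
the job is handed in; nothing more can be done
```

The job is finished and handed in at about 95 s of the 210 s allowed. The fallen bar stand was stood up first. Then the three cartons I could find were turned over and laid sign up: two with a bar in the left tray and one with a dot in the right tray.

**Last checks:**
- **Stand:** a fit to the depth images put it within 2 mm of the pad centre and within 1° of vertical.
- **Cartons:** all three show their sign upward inside the matching tray.
- **Bystanders:** in the last pictures the tape spool, air coupler and orange box are where they were at the start. I did not measure their positions.
- **Missing carton:** I saw no fourth carton in any view.

**What went wrong or disagreed on the way:**
- **Fingertip position:** the cameras showed the fingertips about 30 mm further back than the stated tool frame. The stand was therefore first held only by the edge of its head and tilted, and the first grasp on the dot carton closed on nothing. I corrected the tilt before setting the stand down, and applied the measured offset from then on.
- **Dot carton:** it was found tipped on its side after the stand had been moved. I could not tell whether I had knocked it.
- **Second carton moved:** one of the bar cartons had shifted about 5 cm by the time I looked again, so I located it afresh.
- **Slip in the grip:** that same bar carton turned in the grip once and landed standing on end in its tray. I picked it up, turned it again and laid it flat.

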